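Turn the oiled wooden cup over onto the drying rack

ROBOT

A 7-joint arm with a two-finger parallel gripper is mounted at the origin on the work surface. World frame = base frame: x ahead of the robot, y to its left, z up, the work surface at z = 0. Lengths are in m, angles in rad, forces in N, time in s.
With the tool pointing down it reaches from about 0.425 to 0.925 m from the base axis. Payload 6.8 kg.
Tool frame: the origin (TCP) lies midway between the tips of the shut fingers; the grasp point (between the pads) lies 19 mm behind it; z points along the fingers, y is the line along which they close (so a half turn about z gives the same grasp; the last joint's range is limited). The gripper opens to 88 mm and grips with 3 to 60 N. Pads are 20 mm wide; open, the fingers measure 115 mm over their backs; the gripper's body (75 mm by 178 mm) begins 61 mm behind the grasp point.
Start: joints at [1.007, 0.477, 0.022, 1.555, -0.011, 1.109, -0.083], TCP at [0.297, -0.606, 0.189] pointing down, gripper open.
Joint ranges: [-2.96, 2.96], [-0.34, 2.1], [-1.41, 1.46], [0.24, 2.44], [-1.37, 4.51], [0.17, 1.92], [-2.96, 2.96]. Speed limits (rad/s): [2.39, 2.39, 3.14, 3.14, 3.14, 3.14, 3.14].

INTERFACE

Orientations are given as a unit quaternion [w, x, y, z].
In Python, from plant import ctrl gives the robot as it stands.
- The arm moves only by the tool play_rows, never from a script. Its argument "commands" is a list of rows, each a list of 7 numbers: the shift along the tool's x, y, z normalised to -1 to 1, where 1 is 200 mm, then the turn, a rotation vector about the tool's x, y, z normalised to -1 to 1, where 1 is 2 pi rad, then the closure, from -1 (fully open) to 1 (shut). In form: [[x, y, z, rx, ry, rz, hand], ...]. A call has 1 to 10 rows; each row is the pose to reach, as a shift and turn from the pose commanded when the call began, along the tool's axes at that moment, turning the shorter way round; what a row does not reach only later rows make up. A row lasts 1/10 s, in which the tool goes at most 50 mm and 8.59 degrees, less where a joint would pass 70% of its speed; a pose out of reach is approached as far as the arm can. A call with a number of a shift or a turn outside -1 to 1 is refused whole. A call with a gripper value outside its range is refused whole. The fingers move at their own pace and stop on an object; "grip_force" is the grip in N (left out, the last holds). Time passes only in rows, so rows that repeat a pose let the fingers close. It gives the time, the measured TCP pose, the force, the opening and the grip force at its end, in the units of the state.
- ctrl.state(): the state, without advancing time (a new reading comes with each control period).
- ctrl.read_camera(name): name is "scene" or "top" or "wrist"; returns a dict with "color" (480x640x3 uint8, blue, green, red), "range_z" (480x640 float32, m along the optical axis (not along the pixel's ray), 0 where there is no reading), "intrinsics" (3x3 intrinsics, pixels), "R" (3x3) and "t" (3): a world point X has camera coordinates R X + t; the wrist camera has in their place "hand_eye" (4x4, takes a point from camera to tool coordinates, whose origin is the TCP and whose axes are the flange's). Camera axes: x right, y down, z forward; pixel columns grow to the right and rows downward; lengths in m; the calibration is good to about 2 mm. The wrist camera is an equidistant fisheye: a pixel r from the principal point sees the ray r / f radians off the axis. A picture is of the moment at which its call begins: read the wrist's pose just before it.
- ctrl.close_job(): hands the job in; it is judged then, once.
The state is a dict: "clock": time; "qpos": joint angles; "qd": joint speeds; "effort": joint torques, N m; "tool_pos": TCP position; "tool_rot": TCP orientation; "ft_force": force on the tool from outside, world axes, zero at the start; "wrist_torque": the same for the moment, N m; "grip_width": opening from 0.0 (shut) to 1.0 (fully open); "grip_force": force on a finger pad.
Only numpy, scipy, OpenCV 4.12 (cv2) and the standard library are available. Lean on these libraries where they do the work, as an engineer would, in place of code of your own. Each camera call takes 0.05 s, during which the arm holds its last target. There are 200 camera calls.

TASK

Take the wooden cup that stands mouth-up on the finishing turntable, turn it over and stand it mouth-down on the free part of the slatted drying rack, with its rim wholly on the slats and clear of the plate that is drying there. Lay it on its side in the V-grooved cradle if you need to change your grip; set it down gently, never drop it or let it topple, and leave the plate, the tin and the brush where they are.

Things in the scene. Friction and masses are not known exactly. Their poses are not given: they have to be found in the camera images.
- cup: Loose pale wooden tumbler, turned, hollow and without a handle: 64 mm tall, outside diameter 56 mm at the foot widening evenly to 62 mm at the rim, walls 5 mm, floor 8 mm, about 55 to 115 g. Origin at the centre of the underside of its foot, z along its axis from foot to mouth; it starts mouth-up on the turntable's disc.
- cup_mid (a point): The point on the cup's axis half way up, 32 mm from the foot (outside diameter there 59 mm).
- cup_rim (a point): The centre of the cup's mouth, on its axis, 64 mm from the foot.
- turntable: Fixed finishing turntable, a grey disc of 170 mm diameter faced with dark rubber, on a bearing over a cast foot. Origin at the centre of its underside on the bench; the top of the rubber is 50 mm above it. The disc turns on its bearing with very little friction.
- rack: Fixed drying rack of ten pale wooden slats on two runners. Origin at the centre of its underside on the bench; the slats run along its y axis, 360 mm long, 15 mm wide with gaps of 10 mm, and cover 240 mm along its x axis; their tops are 36 mm above the origin. A plate lies flat on it, nearer one end or about the middle.
- rack_top (a point): Centre of the rack's top, level with the tops of the slats; axes as the rack's.
- cradle: Fixed plywood V-block lined with dark rubber, on a foot board 75 mm (x) by 100 mm (y) by 6 mm. Origin at the centre of its underside on the bench; a 90 degree groove, 80 mm long, runs along its y axis, its bottom 12 mm and the tops of its cheeks 37 mm above the bench; the block is 60 mm wide over its cheeks. A cup lying in it has its axis along the groove, about 54 mm above the bench.
- cradle_groove (a point): Middle of the bottom line of the cradle's groove, 12 mm above the bench; axes as the cradle's (y along the groove).
- plate: Loose pale wooden plate drying on the rack, 100 mm diameter, 13 mm thick. Origin at the centre of its underside.
- tin: Loose tin with a red label, 72 mm diameter and 95 mm tall, standing on the bench beyond the work. Origin at the centre of its underside.
- brush: Loose flat brush lying on the bench beyond the work. Origin at the middle of its underside.
Mind the look-alikes: they are no part of the job. Leave any purple look-alike of the cup alone.

How it is judged:
At the end, for the whole second after the job is handed in: The cup stands at rest mouth-down (within 5 degrees) on the rack's slats, its rim level with their tops within 4 mm and wholly on the rack (cup axis within 90 mm along x and 150 mm along y of the rack's centre), carried by the rack and not touching the plate (angle between cup's own z axis and vertical above 3.05 rad and x of cup_rim in the frame of rack_top between -0.09 and 0.09 m and y of cup_rim in the frame of rack_top between -0.15 and 0.15 m and z of cup_rim in the frame of rack_top between -0.004 and 0.004 m and contact force between cup and rack above 0.2 N and contact force between cup and plate below 0.05 N and horizontal distance between cup and plate above 0.082 m and linear speed of cup below 0.02 m/s and angular speed of cup below 0.2 rad/s).
It fails at once if the cup is dropped or topples: it moves faster than 0.3 m/s with no finger on it (contact force between cup and the arm below 0.02 N and contact force between cup and the fingers below 0.02 N and linear speed of cup above 0.3 m/s).
It fails at once if the cup is pressed on the rack or into the cradle with more than 30 N (contact force between cup and rack above 30 N or contact force between cup and cradle above 30 N).
It fails at once if the plate, the tin or the brush is moved by more than 15 mm (distance of any of plate, tin, brush from where it was at the start of the episode above 0.015 m).
It also fails if it takes over 64 s, if anything falls off the work surface, if the arm or the gripper's body presses on something with over 40 N, if the wrist force passes 120 N, or if a joint passes its speed limit or range.

## Working session

There is one attempt and no reset: what is moved stays moved. The work goes in short steps, Python scripts to look and compute and a tool call to move; the robot and the scene stay as the last step left them, time stands still between calls to the robot, and variables do not carry over. Pictures are saved under pics/ and viewed, at most 10 in all, crops included, and the job is handed in when it is done.

Besides the shell and the picture viewer there is one more tool, called after "Call:" as name([rows], argument=value, ...), one row to a line, values as JSON. play_rows: Moves the arm, as the interface text tells. Its arguments: {"type":"object","properties":{"commands":{"type":"array","items":{"type":"array","items":{"type":"number","minimum":-1,"maximum":1}}},"grip_force":{"type":"number"}},"required":["commands"]}

```bash
ls; mkdir -p pics
python3 - <<'E'
from plant import ctrl
import cv2,numpy as np
s=ctrl.state();print({k:np.round(v,3).tolist() for k,v in s.items()})
ims=[]
for n in("scene","top"):
    d=ctrl.read_camera(n);cv2.imwrite(f"pics/{n}0.png",d["color"]);np.savez(f"{n}0.npz",**d)
    print(n,d["intrinsics"].tolist(),np.round(d["R"],3).tolist(),np.round(d["t"],3).tolist())
E
```

```text
pics
{'clock': 0.0, 'qpos': [1.007, 0.478, 0.022, 1.556, -0.012, 1.109, -0.083], 'qd': [-0.001, -0.0, 0.001, -0.0, 0.0, -0.001, 0.001], 'effort': [0.001, -58.286, 1.535, -27.26, -0.054, 0.017, 0.0], 'tool_pos': [0.297, -0.606, 0.188], 'tool_rot': [-0.001, 0.974, 0.226, -0.0], 'ft_force': [-0.183, 0.802, -0.219], 'wrist_torque': [-0.018, -0.001, -0.003], 'grip_force': 0.0, 'grip_width': 1.0}
scene [[453.23598945487146, 0.0, 328.8310057582597], [0.0, 453.23598945487146, 237.94487508958292], [0.0, 0.0, 1.0]] [[-0.532, 0.847, -0.014], [0.645, 0.395, -0.654], [-0.548, -0.357, -0.756]] [0.404, -0.316, 1.219]
top [[497.75629879037956, 0.0, 314.756662330497], [0.0, 497.75629879037956, 238.94705588929804], [0.0, 0.0, 1.0]] [[-0.026, -1.0, -0.009], [-0.98, 0.027, -0.197], [0.197, 0.004, -0.98]] [-0.068, 0.638, 0.95]
```

View pics/scene0.png

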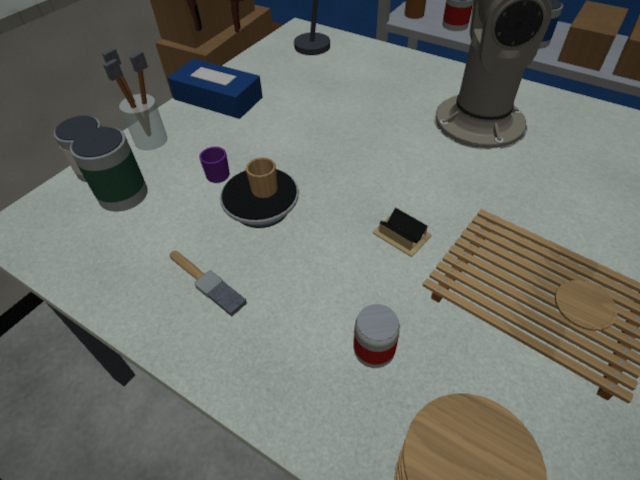

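View pics/top0.png

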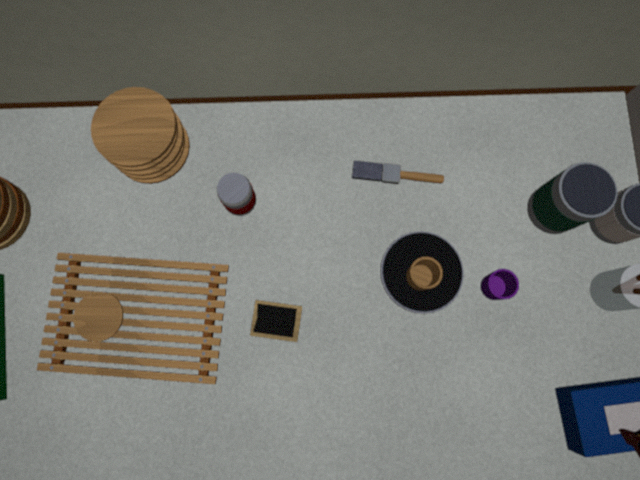

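Scene: the turntable is at (260,193) with the pale cup on it at (262,178). The purple look-alike is at (215,164), the cradle at (403,230), the rack around (550,290) with the plate at (587,303), the tin at (377,335) and the brush at (215,285). In the top view the cup is at (424,273), the purple cup at (500,285), the disc at (422,272), the cradle at (276,320), the plate at (97,316), and the free part of the rack at about (180,318).

Candidates for the cup are the pale tumbler at top (424,273) and the purple one at (500,285). By the description I choose the pale one.

```bash
cat > h.py <<'E'
import numpy as np,cv2
def ray(d,px,z):
    K=d["intrinsics"];R=d["R"];t=d["t"];o=-R.T@t
    px=np.atleast_2d(np.asarray(px,float));v=np.c_[(px[:,0]-K[0,2])/K[0,0],(px[:,1]-K[1,2])/K[1,1],np.ones(len(px))]@R
    return o+v*((z-o[2])/v[:,2:])
def cloud(d):
    K=d["intrinsics"];v,u=np.mgrid[:480,:640];Z=d["range_z"].astype(float)
    P=np.stack([(u-K[0,2])/K[0,0]*Z,(v-K[1,2])/K[1,1]*Z,Z],-1)
    P=(P-d["t"])@d["R"];P[Z==0]=np.nan;return P
E
python3 - <<'E'
from h import *
d=dict(np.load("top0.npz"));P=cloud(d);hsv=cv2.cvtColor(d["color"],cv2.COLOR_BGR2HSV)
def at(u,v,r=3):return np.round(np.nanmedian(P[v-r:v+r+1,u-r:u+r+1].reshape(-1,3),0),4)
for n,p in dict(disc=(400,290),cupin=(424,273),plate=(97,316),cradle=(276,320),bench=(340,400),tin=(235,187),purple=(503,280)).items():print(n,at(*p))
def fit(n,m,z):
    m=m.astype(np.uint8)
    cs=cv2.findContours(m,cv2.RETR_EXTERNAL,cv2.CHAIN_APPROX_NONE)[0];c=max(cs,key=cv2.contourArea)[:,0]
    q=ray(d,c,z)[:,:2].astype(np.float32);(x,y),r=cv2.minEnclosingCircle(q);rr=cv2.minAreaRect(q)
    print(n,len(c),"circ",round(x,4),round(y,4),"D",round(2*r,4),"rect",np.round(rr[0],4),np.round(rr[1],4),round(rr[2],2));return c
roi=lambda u0,u1,v0,v1:(np.add.outer(np.arange(480)*0,(np.arange(640)>=u0)&(np.arange(640)<u1))>0)&((np.arange(480)>=v0)&(np.arange(480)<v1))[:,None]
Z=P[...,2];H,S,V=cv2.split(hsv)
wood=(S>80)&(H>5)&(H<25)
print("wood cup",fit("cup_col",wood&roi(385,462,235,312),.114).mean(0))
fit("cup_z>.1",(Z>.105)&roi(385,470,235,312),.114)
fit("disc",(Z>.04)&roi(370,470,225,320),.05)
fit("rack",(Z>.025)&(Z<.055)&roi(25,240,240,395),.036)
fit("plate",(Z>.0425)&roi(60,140,270,360),.049)
fit("cradle_board",wood&roi(245,310,290,350),.006)
fit("cradle_blk",(V<50)&roi(245,310,290,350),.034)
fit("tin",(Z>.08)&roi(210,260,165,220),.095)
fit("purple",(H>125)&(H<160)&(S>80)&roi(475,525,260,310),.05)
cv2.imwrite("pics/crop.png",cv2.resize(d["color"][225:335,240:530],None,fx=2.7,fy=2.7,interpolation=cv2.INTER_CUBIC))
E
```

```text
disc [ 0.5283 -0.2538  0.0516]
cupin [ 0.5603 -0.3029  0.06  ]
plate [0.4927 0.357  0.0484]
cradle [ 0.4766 -0.0005  0.0178]
bench [ 0.3132 -0.1272  0.0018]
tin [0.7406 0.0723 0.0965]
purple [ 0.547  -0.476   0.0143]
cup_col 108 circ 0.5517 -0.2926 D 0.0742 rect [ 0.552 -0.292] [0.0648 0.0729] 41.64
wood cup [424.39814815 273.96296296]
cup_z>.1 90 circ 0.555 -0.2942 D 0.0631 rect [ 0.5556 -0.2942] [0.0595 0.062 ] 42.25
disc 233 circ 0.5658 -0.2996 D 0.1701 rect [ 0.5661 -0.3   ] [0.1687 0.1658] 88.39
rack 964 circ 0.4919 0.2875 D 0.4317 rect [0.4919 0.2873] [0.3612 0.2399] 84.24
plate 141 circ 0.4938 0.3555 D 0.101 rect [0.4941 0.3559] [0.0998 0.0975] 88.51
cradle_board 156 circ 0.4762 0.0004 D 0.1177 rect [0.476  0.0009] [0.0973 0.072 ] 80.77
cradle_blk 126 circ 0.4761 0.0007 D 0.093 rect [0.4758 0.0006] [0.078  0.0555] 80.42
tin 99 circ 0.7366 0.0764 D 0.0734 rect [0.7366 0.0751] [0.0691 0.0713] 88.37
purple 94 circ 0.5351 -0.4556 D 0.0764 rect [ 0.5363 -0.4564] [0.0737 0.0587] 88.47
```

View pics/crop.png

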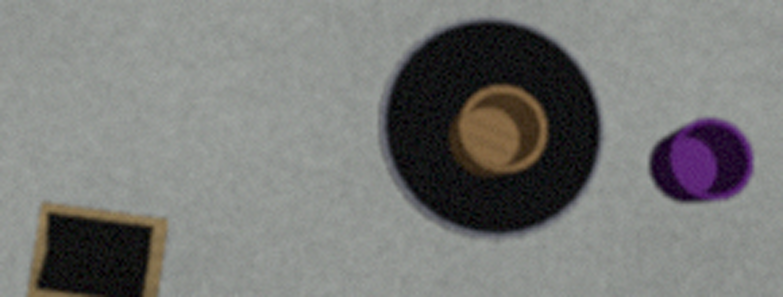

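The crop at about (505,130) shows the pale hollow tumbler standing mouth-up on the black disc, and the purple one apart at (700,160). Sizes check out: cup rim 62 mm at (0.555,-0.294), disc 170 mm, plate 100 mm, rack 361x240 mm, with the plate at rack y≈+0.07. I'll make a first informative move towards the cup, raised and tilted, and use it to learn the arm's kinematics.

```bash
cat >> h.py <<'E'
from scipy.spatial.transform import Rotation as Ro
import json
def pose(s):return np.array(s["tool_pos"]),Ro.from_quat(np.asarray(s["tool_rot"])[[1,2,3,0]])
def frame(z,x):  # tool z dir, approx tool x dir
    z=np.array(z,float);z/=np.linalg.norm(z);x=np.array(x,float);x-=z*(x@z);x/=np.linalg.norm(x)
    return Ro.from_matrix(np.c_[x,np.cross(z,x),z])
def rel(p0,R0,p,R):
    r=(R0.inv()*R).as_rotvec();return np.round(np.r_[R0.inv().apply(np.array(p)-p0)/.2,r/(2*np.pi)],4),round(np.degrees(np.linalg.norm(r)),1)
def log(s):open("log.jsonl","a").write(json.dumps([np.asarray(s[k]).tolist() for k in("qpos","tool_pos","tool_rot")])+"\n")
E
python3 - <<'E'
from h import *
from plant import ctrl
s=ctrl.state();log(s);p,R=pose(s)
print(rel(p,R,(.40,-.46,.33),Ro.from_rotvec([0,-.8,0])*R))
E
```

```text
(array([ 7.833e-01, -4.277e-01, -7.099e-01, -5.610e-02,  1.143e-01,
       -2.000e-04]), np.float64(45.8))
```

Call:
play_rows([
  [0.4,-0.2,-0.4,0,0,0,-1],
  [0.78,-0.43,-0.71,-0.056,0.114,0,-1],
  [0.78,-0.43,-0.71,-0.056,0.114,0,-1],
  [0.78,-0.43,-0.71,-0.056,0.114,0,-1],
  [0.78,-0.43,-0.71,-0.056,0.114,0,-1],
  [0.78,-0.43,-0.71,-0.056,0.114,0,-1],
  [0.78,-0.43,-0.71,-0.056,0.114,0,-1],
])

```text
clock: 0.8
tool_pos: [0.3972, -0.4603, 0.3304]
tool_rot: [0.089, 0.897, 0.206, 0.38]
ft_force: [-0.2, 0.2, -0.3]
grip_width: 1.003
grip_force: 0.0
```

Run:
```python
from h import *
from plant import ctrl
s=ctrl.state();log(s);p,R=pose(s);print(np.round(s["qpos"],3),p,s["tool_rot"])
print(rel(p,R,(.40,-.40,.33),Ro.from_rotvec([.5,0,0.5])*R))
```

```text
[ 1.284  0.126 -0.134  1.969 -0.946  0.915  0.591] [ 0.39723657 -0.46028088  0.33038766] [0.08942022 0.89734457 0.20649631 0.37965249]
(array([ 0.1396, -0.2673,  0.0102,  0.1011,  0.0493,  0.0018]), np.float64(40.5))
```

Call:
play_rows([
  [0.14,-0.27,0.01,0.1,0.05,0,-1],
  [0.14,-0.27,0.01,0.1,0.05,0,-1],
  [0.14,-0.27,0.01,0.1,0.05,0,-1],
  [0.14,-0.27,0.01,0.1,0.05,0,-1],
  [0.14,-0.27,0.01,0.1,0.05,0,-1],
])

```text
clock: 1.3
tool_pos: [0.4011, -0.4006, 0.3292]
tool_rot: [-0.228, 0.811, 0.325, 0.429]
ft_force: [-0.0, -1.0, -0.6]
grip_width: 1.001
grip_force: 0.0
```

```bash
cat > fk.py <<'E'
from h import *
import itertools
from scipy.optimize import least_squares
def chain(q,par):
    # par: base yaw, d1,d3,d5,d7, a(2..5 x offsets), tool yaw ; axes z,y,z,y,z,y,z
    c,d1,d3,d5,d7,a1,a2,a3,a4,a5,a6,tw,o=par[:13];sg=par[13:]
    q=np.asarray(q)*sg;R=Ro.from_euler('z',c);p=np.zeros(3);pts=[]
    for k,(ax,off) in enumerate(zip("zyzyzyz",[(a1,0,d1),(a2,0,d3/2),(a3,0,d3/2),(a4,0,d5/2),(a5,0,d5/2),(a6,0,d7),(0,0,0)])):
        R=R*Ro.from_euler(ax,q[k]);p=p+R.apply(off);pts.append(p)
    return p,R*Ro.from_euler('z',tw),pts
E
python3 - <<'E'
from fk import *
from plant import ctrl
s=ctrl.state();log(s);print(np.round(s["qpos"],3))
L=[json.loads(l) for l in open("log.jsonl")]
best=[]
for sg in itertools.product([1,-1],repeat=4):
  S=np.array([sg[0],1,sg[1],1,sg[2],1,sg[3]])
  def f(v):
    out=[]
    for q,tp,tr in L:
        p,R,_=chain(q,np.r_[v,S]);out+=list(p-tp)+list(.2*(R.inv()*Ro.from_quat(np.array(tr)[[1,2,3,0]])).as_rotvec())
    return np.r_[out,1e-3*v[5:11]]
  for c0 in(0,1.5,3,-1.5):
    for t0 in (0,1.5,3,-1.5):
      r=least_squares(f,[c0,.34,.4,.4,.3,0,0,0,0,0,0,t0,0]);best.append((r.cost,tuple(S),r.x))
best.sort(key=lambda b:b[0])
for b in best[:6]:print(b[0],b[1],np.round(b[2],3))
np.save("par.npy",np.r_[best[0][2],best[0][1]])
E
```

```text
[ 1.287  0.506 -0.155  1.59  -0.81   1.601  0.541]
8.793123238739438e-06 (np.int64(-1), np.int64(1), np.int64(-1), np.int64(1), np.int64(-1), np.int64(1), np.int64(-1)) [-0.004  3.769 -0.114  1.418 -0.041  0.663 -1.455  2.035  3.136 -0.205
  0.414  1.568  0.   ]
8.793123275930874e-06 (np.int64(-1), np.int64(1), np.int64(-1), np.int64(1), np.int64(-1), np.int64(1), np.int64(-1)) [ 6.279  3.771 -0.114  1.419 -0.041  0.663 -1.454  2.034  3.137 -0.205
  0.414  1.568  0.   ]
8.793129619218505e-06 (np.int64(-1), np.int64(1), np.int64(-1), np.int64(1), np.int64(-1), np.int64(1), np.int64(-1)) [-0.004  3.767 -0.113  1.417 -0.041  0.664 -1.456  2.036  3.134 -0.205
  0.414  1.568  0.   ]
8.7931303697846e-06 (np.int64(-1), np.int64(1), np.int64(-1), np.int64(1), np.int64(-1), np.int64(1), np.int64(-1)) [-0.004  3.766 -0.113  1.416 -0.041  0.664 -1.456  2.037  3.134 -0.205
  0.414  1.568  0.   ]
8.793136399669629e-06 (np.int64(-1), np.int64(1), np.int64(-1), np.int64(1), np.int64(-1), np.int64(1), np.int64(-1)) [-0.004  3.775 -0.115  1.422 -0.042  0.663 -1.451  2.032  3.14  -0.204
  0.415  1.568  0.   ]
8.79313721479105e-06 (np.int64(-1), np.int64(1), np.int64(-1), np.int64(1), np.int64(-1), np.int64(1), np.int64(-1)) [-0.004  3.765 -0.113  1.415 -0.041  0.664 -1.457  2.037  3.133 -0.205
  0.414  1.568  0.   ]
```

```bash
cat > fk.py <<'E'
from h import *
from scipy.optimize import least_squares
SG=np.array([-1,1,-1,1,-1,1,-1])
LO=np.array([-2.96,-.34,-1.41,.24,-1.37,.17,-2.96]);HI=np.array([2.96,2.1,1.46,2.44,4.51,1.92,2.96])
def rots(q):
    R=Ro.identity();o=[]
    for k,ax in enumerate("zyzyzyz"):R=R*Ro.from_euler(ax,SG[k]*q[k]);o.append(R)
    return o
def cols(q):
    o=rots(q);ex,ez=np.eye(3)[0],np.eye(3)[2]
    return np.c_[ez,o[2].apply(ez),o[2].apply(ex),o[3].apply(ex),o[4].apply(ez),o[5].apply(ex),o[5].apply(ez)],o[6]*Ro.from_euler('z',np.pi/2)
def fit(lam=1e-4,prior=None):
    L=[json.loads(l) for l in open("log.jsonl")];A=np.vstack([cols(l[0])[0] for l in L]);b=np.hstack([l[1] for l in L])
    pr=np.array([.33,.4,0,0,.4,0,.3]) if prior is None else prior
    x=pr+np.linalg.solve(A.T@A+lam*np.eye(7),A.T@(b-A@pr));return x,np.abs(A@x-b).max()
def fk(q,x):C,R=cols(q);return C@x,R
E
python3 - <<'E'
from fk import *
L=[json.loads(l) for l in open("log.jsonl")]
for l in L:
    print(np.round((cols(l[0])[1].inv()*Ro.from_quat(np.array(l[2])[[1,2,3,0]])).as_rotvec(),4))
for lam in(1e-6,1e-4,1e-3,1e-2):x,e=fit(lam);print(lam,np.round(x,4),e)
E
```

```text
[-0. -0. -0.]
[ 0. -0. -0.]
[-0. -0.  0.]
1e-06 [ 6.1694 -0.5253  0.7896  4.5263  3.1357  0.5743 -0.3078] 0.01184669000469818
0.0001 [2.7666 0.0456 0.3595 1.8971 1.5755 0.2408 0.0398] 0.026921919243019787
0.001 [0.7017 0.3915 0.0985 0.3012 0.6286 0.0383 0.2508] 0.04268648724535651
0.01 [0.3542 0.4449 0.0537 0.0281 0.4676 0.0025 0.2866] 0.04587417752794554
```

```bash
python3 - <<'E'
s=open("fk.py").read();i=s.index("    return np.c_[ez");j=s.index("def fit")
s=s[:i]+'''    ey=np.eye(3)[1];f=lambda k,v:o[k].apply(v)
    return np.c_[ez,f(0,ex),f(0,ey),f(1,ex),f(1,ez),f(2,ex),f(2,ey),f(3,ex),f(3,ez),f(4,ex),f(4,ey),f(5,ex),f(5,ez)],o[6]*Ro.from_euler('z',np.pi/2)
'''+s[j:]
s=s.replace("np.array([.33,.4,0,0,.4,0,.3])","np.array([.33,0,0,0,.4,0,0,0,.4,0,0,0,.3])").replace("np.eye(7)","np.eye(13)")
open("fk.py","w").write(s)
E
python3 - <<'E'
from fk import *
from plant import ctrl
for lam in(1e-8,1e-6,1e-4,1e-3):x,e=fit(lam);print(lam,np.round(x,3),e)
p,R=pose(ctrl.state())
print(rel(p,R,(.42,-.25,.35),Ro.from_rotvec([-.9,0,0])*Ro.from_rotvec([0,.4,0])*R))
print(rel(p,R,(.50,-.30,.3),Ro.from_euler('z',-.8)*Ro.from_rotvec([np.pi,0,0])))
E
```

```text
1e-08 [ 0.321  0.047 -0.067 -0.001  0.511  0.002  0.008  0.017  0.448  0.022
 -0.004 -0.003  0.352] 3.5703757728100527e-09
1e-06 [ 0.321  0.047 -0.067 -0.001  0.511  0.002  0.008  0.017  0.448  0.022
 -0.004 -0.003  0.352] 3.5702963752104466e-07
0.0001 [ 0.321  0.047 -0.067 -0.001  0.511  0.002  0.008  0.017  0.448  0.022
 -0.004 -0.003  0.352] 3.562392683642557e-05
0.001 [ 0.321  0.047 -0.066 -0.     0.509  0.003  0.008  0.015  0.448  0.022
 -0.005 -0.003  0.351] 0.00034924661387214506
(array([ 0.3772, -0.4564,  0.4858, -0.0638, -0.1402, -0.0238]), np.float64(56.1))
(array([ 0.2509,  0.0267,  0.6745, -0.138 , -0.1122,  0.2252]), np.float64(103.3))
```

Call:
play_rows([
  [0.38,-0.46,0.48,-0.064,-0.14,-0.024,-1],
  [0.38,-0.46,0.48,-0.064,-0.14,-0.024,-1],
  [0.38,-0.46,0.48,-0.064,-0.14,-0.024,-1],
  [0.38,-0.46,0.48,-0.064,-0.14,-0.024,-1],
  [0.38,-0.46,0.48,-0.064,-0.14,-0.024,-1],
  [0.38,-0.46,0.48,-0.064,-0.14,-0.024,-1],
  [0.38,-0.46,0.48,-0.064,-0.14,-0.024,-1],
])

```text
clock: 2.0
tool_pos: [0.4213, -0.2466, 0.3532]
tool_rot: [0.13, 0.917, 0.36, 0.114]
ft_force: [0.5, -0.6, 0.5]
grip_width: 0.999
grip_force: 0.0
```

Run:
```python
from fk import *
from plant import ctrl
s=ctrl.state();log(s);p,R=pose(s);print(np.round(s["qpos"],3),p,R.as_matrix().round(2).tolist())
for lam in(1e-8,1e-5):x,e=fit(lam);print(lam,np.round(x,4),e)
# wholly horizontal, pointing +y-ish? just more variety: tool pointing +x-y, roll
print(rel(p,R,(.40,-.30,.35),Ro.from_rotvec([0.5,-.9,0])*Ro.from_euler('z',.6)*R))
```

```text
[ 0.966 -0.168 -0.494  1.984 -0.093  0.96  -0.317] [ 0.42133513 -0.24664961  0.35319052] [[0.71, 0.63, 0.3], [0.69, -0.71, -0.16], [0.12, 0.32, -0.94]]
1e-08 [ 3.233e-01 -1.200e-03 -5.970e-02  3.000e-03  5.202e-01  2.100e-03
 -2.700e-03  1.240e-02  4.907e-01  9.200e-03  5.000e-04  6.000e-04
  3.564e-01] 8.093986925139518e-09
1e-05 [ 3.232e-01 -1.100e-03 -5.970e-02  2.900e-03  5.202e-01  2.300e-03
 -2.600e-03  1.240e-02  4.906e-01  9.200e-03  4.000e-04  7.000e-04
  3.564e-01] 8.056395595035237e-06
(array([-0.2622,  0.116 ,  0.0241, -0.0778,  0.1643, -0.046 ]), np.float64(67.5))
```

Call:
play_rows([
  [-0.26,0.12,0.02,-0.078,0.164,-0.046,-1],
  [-0.26,0.12,0.02,-0.078,0.164,-0.046,-1],
  [-0.26,0.12,0.02,-0.078,0.164,-0.046,-1],
  [-0.26,0.12,0.02,-0.078,0.164,-0.046,-1],
  [-0.26,0.12,0.02,-0.078,0.164,-0.046,-1],
  [-0.26,0.12,0.02,-0.078,0.164,-0.046,-1],
  [-0.26,0.12,0.02,-0.078,0.164,-0.046,-1],
  [-0.26,0.12,0.02,-0.078,0.164,-0.046,-1],
])

```text
clock: 2.8
tool_pos: [0.399, -0.3022, 0.3502]
tool_rot: [0.146, 0.729, 0.45, 0.495]
ft_force: [0.1, 0.3, -1.5]
grip_width: 1.003
grip_force: 0.0
```

Run:
```python
from fk import *
from plant import ctrl
s=ctrl.state();log(s);p,R=pose(s);print(np.round(s["qpos"],3),p,R.as_matrix().round(2).tolist())
for lam in(1e-8,1e-6,1e-5):x,e=fit(lam);print(lam,np.round(x,4),e)
```

```text
[ 1.008  0.05   0.201  2.224 -1.248  1.202  1.458] [ 0.39901434 -0.30221748  0.35015647] [[0.1, 0.51, 0.85], [0.8, -0.55, 0.23], [0.59, 0.66, -0.47]]
1e-08 [ 2.871e-01  0.000e+00 -3.050e-02 -0.000e+00  5.418e-01  0.000e+00
 -3.140e-02  0.000e+00  4.725e-01  0.000e+00 -4.000e-04  0.000e+00
  3.695e-01] 4.295210576099606e-09
1e-06 [ 2.871e-01  0.000e+00 -3.050e-02 -0.000e+00  5.418e-01  0.000e+00
 -3.140e-02  0.000e+00  4.725e-01  0.000e+00 -4.000e-04  0.000e+00
  3.695e-01] 4.2943223493852045e-07
1e-05 [ 2.871e-01  0.000e+00 -3.050e-02 -0.000e+00  5.417e-01  0.000e+00
 -3.140e-02  0.000e+00  4.725e-01  0.000e+00 -4.000e-04  0.000e+00
  3.695e-01] 4.286266725939125e-06
```

Kinematics identified exactly. The plan stays within ±45° sideways tilts:
- Pick with heading −y.
- Lay the cup in the cradle with heading +y, foot to +y.
- Regrip with heading −y.
- Place mouth-down with heading +y.

Next I check the IK of all four poses.

```bash
cat >> fk.py <<'E'
def ik(p,R,x,q0,w=1e-3):
    def f(q):
        pp,RR=fk(q,x);return np.r_[(pp-p)*5,(RR.inv()*R).as_rotvec(),w*(q-q0)]
    r=least_squares(f,np.clip(q0,LO+.01,HI-.01),bounds=(LO,HI));e=f(r.x);return r.x,np.abs(e[:6]).max()
rk=np.array([np.cos(np.radians(84.24)),np.sin(np.radians(84.24)),0]);gv=np.array([np.cos(np.radians(80.77)),np.sin(np.radians(80.77)),0])
up=np.array([0,0,1.])
def tcp(axpt,hd,sx,pitch=45,off=.008):
    "axpt: point on cup axis; hd heading; G lies off behind it; returns TCP pos, rot"
    hd=np.asarray(hd,float);z=np.cos(np.radians(pitch))*hd-np.sin(np.radians(pitch))*up
    y=np.cross(up,hd)*sx;R=Ro.from_matrix(np.c_[np.cross(y,z),y,z]);return z,R
def targets(sx):
    C=np.array([.555,-.294,.084]);cr=np.array([.476,0.0006,.054]);rc=np.array([.492,.2873,.036])
    h=np.array([0,-1,0]);z,R=tcp(C,h,sx);T={"pick":(C-.008*h+.019*z,R)}
    z,R=tcp(cr,gv,-sx);T["lay"]=(cr+.008*up+.019*z,R)
    z,R=tcp(cr,-gv,sx);T["regrip"]=(cr+.008*up+.019*z,R)
    P=rc-.11*rk+.034*up;z,R=tcp(P,rk,-sx);T["place"]=(P-.008*rk+.019*z,R)
    return T
E
python3 - <<'E'
from fk import *
from plant import ctrl
x,_=fit(1e-7);np.save("x.npy",x);s=ctrl.state()
for sx in(1,-1):
  q=np.array(s["qpos"])
  for n,(p,R) in targets(sx).items():
    for d in(.1,0):
      q2,e=ik(p+d*up,R,x,q,.01);print(sx,n,d,np.round(q2,2),round(e,4),"margin",np.round(np.minimum(q2-LO,HI-q2).min(),2));q=q2
    print(p.round(4),R.as_matrix().round(2).tolist())
E
```

```text
1 pick 0.1 [-0.91  1.09  1.46  2.   -0.53  0.69  0.63] 0.0003 margin 0.0
1 pick 0 [-0.86  1.18  1.29  2.04 -0.63  0.55  0.59] 0.0 margin 0.17
[ 0.555  -0.2994  0.0706] [[0.0, 1.0, 0.0], [0.71, 0.0, -0.71], [-0.71, 0.0, -0.71]]
1 lay 0.1 [-0.33  0.59  0.95  2.14 -1.16  1.45  1.13] 0.0002 margin 0.21
1 lay 0 [-0.23  0.79  0.82  2.17 -1.31  1.4   1.33] 0.0 margin 0.06
[0.4782 0.0139 0.0486] [[0.11, 0.99, 0.11], [0.7, -0.16, 0.7], [0.71, -0.0, -0.71]]
1 regrip 0.1 [-1.39  1.17  1.46  1.98 -0.42  1.14  0.07] 0.0001 margin 0.0
1 regrip 0 [-1.36  1.27  1.31  2.01 -0.55  1.03  0.03] 0.0 margin 0.15
[ 0.4738 -0.0127  0.0486] [[0.11, 0.99, -0.11], [0.7, -0.16, -0.7], [-0.71, 0.0, -0.71]]
1 place 0.1 [-0.81  0.62  1.13  2.22 -1.36  1.43  1.01] 0.0002 margin 0.01
1 place 0 [-0.27  0.57  0.37  2.23 -1.37  1.01  1.11] 0.0007 margin 0.0
[0.4815 0.1833 0.0566] [[0.07, 0.99, 0.07], [0.7, -0.1, 0.7], [0.71, 0.0, -0.71]]
-1 pick 0.1 [-0.91  1.09  1.46  2.   -0.53  0.69 -2.51] 0.0005 margin 0.0
-1 pick 0 [-0.86  1.18  1.29  2.04 -0.63  0.55 -2.55] 0.0 margin 0.17
[ 0.555  -0.2994  0.0706] [[0.0, -1.0, 0.0], [-0.71, 0.0, -0.71], [0.71, 0.0, -0.71]]
-1 lay 0.1 [-0.33  0.59  0.95  2.14 -1.16  1.45 -2.01] 0.0002 margin 0.21
-1 lay 0 [-0.23  0.79  0.82  2.17 -1.31  1.4  -1.81] 0.0 margin 0.06
[0.4782 0.0139 0.0486] [[-0.11, -0.99, 0.11], [-0.7, 0.16, 0.7], [-0.71, 0.0, -0.71]]
-1 regrip 0.1 [-1.37  1.17  1.46  1.97 -0.45  1.15 -2.96] 0.0819 margin 0.0
-1 regrip 0 [-1.37  1.41  1.42  2.01 -0.7   1.11 -2.96] 0.0 margin 0.0
[ 0.4738 -0.0127  0.0486] [[-0.11, -0.99, -0.11], [-0.7, 0.16, -0.7], [0.71, 0.0, -0.71]]
-1 place 0.1 [-0.83  0.65  1.16  2.22 -1.37  1.47 -2.12] 0.0002 margin 0.0
-1 place 0 [-0.27  0.57  0.37  2.23 -1.37  1.01 -2.03] 0.0008 margin 0.0
[0.4815 0.1833 0.0566] [[-0.07, -0.99, 0.07], [-0.7, 0.1, 0.7], [-0.71, 0.0, -0.71]]
```

```bash
cat > ms.py <<'E'
from fk import *
x=np.load("x.npy");rng=np.random.default_rng(0)
def best(p,R,n=25,q3=None):
    out=[]
    for _ in range(n):
        q0=LO+(HI-LO)*rng.uniform(.1,.9,7);q0[2]=rng.uniform(-.8,.8)
        q,e=ik(p,R,x,q0,1e-4)
        if e<2e-3:out.append((np.minimum(q-LO,HI-q).min(),q))
    return sorted(out,key=lambda o:-o[0])[:2]
if __name__=="__main__":
  C=np.array([.555,-.294,.084]);cr=np.array([.476,0.0006,.054]);rc=np.array([.492,.2873,.036]);P=rc-.11*rk+.034*up
  for n,A in(("pick",C),("cradle",cr),("place",P)):
    for dg in ([-90,-135,-45,90,45,135] if n!="cradle" else [81,-99]):
      h=np.array([np.cos(np.radians(dg)),np.sin(np.radians(dg)),0])
      for pi in(45,60):
        z,R=tcp(A,h,1,pi);b=best(A+.019*z+.005*up,R)
        print(n,dg,pi,[(round(m,2),np.round(q,2).tolist()) for m,q in b])
E
python3 ms.py
```

```text
pick -90 45 [(np.float64(0.49), [0.54, 0.72, -0.75, 1.95, 1.34, 1.34, -0.97]), (np.float64(0.49), [0.48, 0.69, -0.67, 1.95, 1.31, 1.29, -0.96])]
pick -90 60 [(np.float64(0.53), [0.61, 0.61, -0.66, 1.91, 1.08, 1.06, -0.68]), (np.float64(0.52), [0.49, 0.57, -0.51, 1.92, 1.01, 0.99, -0.65])]
pick -135 45 [(np.float64(0.66), [-0.29, 0.9, 0.59, 1.54, 0.19, 1.26, -0.67]), (np.float64(0.63), [-0.22, 0.87, 0.47, 1.54, 0.29, 1.29, -0.75])]
pick -135 60 [(np.float64(0.8), [-0.1, 0.72, 0.38, 1.63, 0.21, 1.12, -0.68]), (np.float64(0.78), [-0.04, 0.71, 0.3, 1.63, 0.27, 1.14, -0.72])]
pick -45 45 [(np.float64(0.15), [1.14, 0.83, -1.24, 2.29, 1.98, 1.16, -0.55]), (np.float64(0.15), [1.13, 0.81, -1.23, 2.29, 1.98, 1.14, -0.56])]
pick -45 60 [(np.float64(0.3), [1.02, 0.57, -0.95, 2.14, 1.46, 0.71, -0.18]), (np.float64(0.3), [1.0, 0.56, -0.94, 2.14, 1.45, 0.7, -0.18])]
pick 90 45 [(np.float64(0.5), [0.81, 0.87, -0.2, 1.4, -0.46, 1.42, -2.3]), (np.float64(0.5), [0.99, 0.92, -0.5, 1.38, -0.25, 1.38, -2.46])]
pick 90 60 [(np.float64(0.63), [0.46, 0.74, 0.24, 1.55, -0.59, 1.29, -2.18]), (np.float64(0.61),
[... 2134 characters left out ...]
, -0.63, 2.12, -0.78, 0.64, -2.48]), (np.float64(0.31), [0.44, 0.6, -0.52, 2.13, -0.87, 0.68, -2.39])]
place 90 60 [(np.float64(0.3), [0.01, 0.44, -0.17, 2.14, -0.79, 0.65, -2.62]), (np.float64(0.28), [-0.24, 0.43, 0.13, 2.16, -0.95, 0.73, -2.48])]
place 45 45 []
place 45 60 [(np.float64(0.08), [0.71, 0.6, -1.23, 2.36, 1.46, 0.33, 0.68]), (np.float64(0.08), [0.67, 0.56, -1.17, 2.36, 1.45, 0.28, 0.68])]
place 135 45 [(np.float64(0.62), [0.21, 0.77, -0.44, 1.72, -0.35, 1.21, -2.34]), (np.float64(0.62), [-0.13, 0.73, 0.04, 1.75, -0.63, 1.3, -2.07])]
place 135 60 [(np.float64(0.6), [-0.04, 0.59, -0.2, 1.84, -0.38, 1.04, -2.33]), (np.float64(0.59), [-0.15, 0.58, -0.05, 1.85, -0.47, 1.06, -2.25])]
```

```bash
cat > go.py <<'E'
from fk import *
from plant import ctrl
x=np.load("x.npy")
def now(pr=True):
    s=ctrl.state();p,R=pose(s)
    if pr:print("t",round(s["clock"],2),"q",np.round(s["qpos"],2).tolist(),"p",np.round(p,4).tolist(),"F",np.round(s["ft_force"],1).tolist(),"w",round(float(s["grip_width"]),3),"gf",s["grip_force"])
    return s,p,R
def plan(*poses):
    s,p,R=now();q=np.array(s["qpos"])
    for P,Q in poses:
        q,e=ik(np.array(P),Q,x,q,.01);c,a=rel(p,R,P,Q);print(c.tolist(),"ang",a,"d",np.round(np.linalg.norm(np.array(P)-p),3),"ik",np.round(q,2).tolist(),round(e,4))
E
python3 - <<'E'
from go import *
V=frame((0,0,-1),(0,1,0));p,R=targets(1)["pick"];z=R.as_matrix()[:,2]
plan(((.52,-.22,.3),V),(p-.1*z,R),(p,R))
E
```

```text
t 2.8 q [1.01, 0.05, 0.2, 2.22, -1.25, 1.2, 1.46] p [0.399, -0.3022, 0.3502] F [0.1, 0.3, -1.5] w 1.003 gf 0.0
[0.2443, -0.0821, 0.729, 0.1528, -0.0833, -0.0664] ang 67.0 d 0.155 ik [0.22, 0.21, 0.08, 1.68, -0.02, 1.25, 0.31] 0.0003
[-0.2406, -0.4907, 1.2391, 0.1228, -0.1958, -0.1271] ang 95.0 d 0.271 ik [-0.31, 0.49, 0.17, 1.98, 0.85, 1.02, -0.73] 0.0002
[-0.7323, -0.5283, 1.3219, 0.1228, -0.1958, -0.1271] ang 95.0 d 0.32 ik [-0.22, 0.61, 0.22, 2.0, 0.96, 0.84, -0.81] 0.0
```

Call:
play_rows([
  [0.244,-0.082,0.729,0.1528,-0.0833,-0.0664,-1],
  [0.244,-0.082,0.729,0.1528,-0.0833,-0.0664,-1],
  [0.244,-0.082,0.729,0.1528,-0.0833,-0.0664,-1],
  [0.244,-0.082,0.729,0.1528,-0.0833,-0.0664,-1],
  [0.244,-0.082,0.729,0.1528,-0.0833,-0.0664,-1],
  [0.244,-0.082,0.729,0.1528,-0.0833,-0.0664,-1],
  [0.244,-0.082,0.729,0.1528,-0.0833,-0.0664,-1],
  [0.244,-0.082,0.729,0.1528,-0.0833,-0.0664,-1],
  [0.244,-0.082,0.729,0.1528,-0.0833,-0.0664,-1],
])

```text
clock: 3.7
tool_pos: [0.523, -0.2153, 0.2971]
tool_rot: [-0.005, 0.704, 0.71, -0.002]
ft_force: [1.4, 0.4, -0.6]
grip_width: 0.999
grip_force: 0.0
```

Run:
```python
from go import *
p,R=targets(1)["pick"];z=R.as_matrix()[:,2]
plan((p-.12*z,R),(p,R))
```

```text
t 3.7 q [0.42, 0.23, -0.16, 1.66, 0.04, 1.26, 0.25] p [0.523, -0.2153, 0.2971] F [1.4, 0.4, -0.6] w 0.999 gf 0.0
[-0.0002, 0.1665, 0.7071, -0.0009, -0.1255, 0.0019] ang 45.2 d 0.145 ik [-0.11, 0.47, -0.11, 1.95, 0.92, 1.15, -0.79] 0.0002
[-0.4259, 0.1668, 1.1299, -0.0009, -0.1255, 0.0019] ang 45.2 d 0.244 ik [-0.01, 0.6, -0.04, 1.99, 1.08, 0.96, -0.88] 0.0
```

Call:
play_rows([
  [0,0.16,0.3,0,-0.1255,0.0019,-1],
  [0,0.1665,0.4,0,-0.1255,0.0019,-1],
  [0,0.1665,0.5,-0.001,-0.1255,0.0019,-1],
  [0,0.1665,0.6,-0.001,-0.1255,0.0019,-1],
  [0,0.1665,0.707,-0.001,-0.1255,0.0019,-1],
  [0,0.1665,0.707,-0.001,-0.1255,0.0019,-1],
  [0,0.1665,0.707,-0.001,-0.1255,0.0019,-1],
])

```text
clock: 4.4
tool_pos: [0.5505, -0.2175, 0.1537]
tool_rot: [0.269, 0.655, 0.652, -0.272]
ft_force: [0.3, -0.1, 1.0]
grip_width: 1.003
grip_force: 0.0
```

Run:
```python
from go import *
p,R=targets(1)["pick"]
plan((p,R))
s,p0,R0=now(False)
w=ctrl.read_camera("wrist");s2=ctrl.read_camera("scene")
print(w["hand_eye"].round(3).tolist(),w["intrinsics"].round(1).tolist())
im=np.hstack([cv2.resize(w["color"],(400,300)),cv2.resize(s2["color"][80:320,120:440],(400,300))]);cv2.imwrite("pics/pre.png",im)
```

```text
t 4.4 q [-0.13, 0.46, -0.08, 1.96, 0.91, 1.14, -0.79] p [0.5505, -0.2175, 0.1537] F [0.3, -0.1, 1.0] w 1.003 gf 0.0
[0.0039, 0.0261, 0.5836, -0.001, -0.0, -0.0003] ang 0.4 d 0.117 ik [-0.03, 0.6, -0.01, 1.99, 1.06, 0.95, -0.87] 0.0
[[0.0, -0.956, -0.292, 0.08], [1.0, 0.0, -0.001, 0.0], [0.001, -0.292, 0.956, -0.196], [0.0, 0.0, 0.0, 1.0]] [[371.6, 0.0, 314.6], [0.0, 371.6, 245.9], [0.0, 0.0, 1.0]]
```

View pics/pre.png

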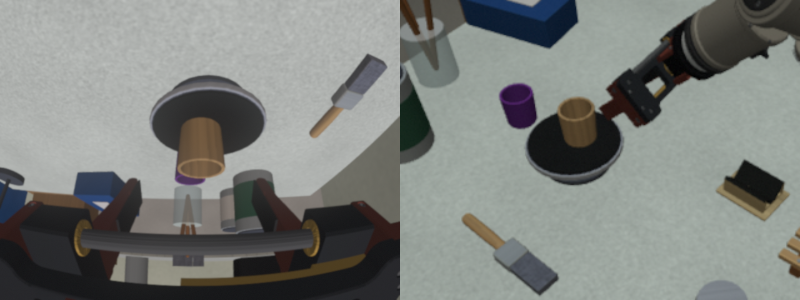

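Left half (wrist camera): the cup rim is at (200,170), midway between the fingers at (120,215) and (270,215). Right half (scene): the fingers point at the cup at (577,120), clear of the purple one at (517,105). I'll check the settled pose and the wrist estimate of the rim before advancing.

Run:
```python
from go import *
s,p,R=now()
w=ctrl.read_camera("wrist");K=w["intrinsics"];H=w["hand_eye"]
# rim fit: wood-coloured pixels with depth -> world
hsv=cv2.cvtColor(w["color"],cv2.COLOR_BGR2HSV);v,u=np.mgrid[:480,:640]
dx,dy=(u-K[0,2])/K[0,0],(v-K[1,2])/K[0,0];th=np.hypot(dx,dy)+1e-9
k=np.tan(th)/th;Z=w["range_z"].astype(float)
P=np.stack([dx*k*Z,dy*k*Z,Z],-1)@H[:3,:3].T+H[:3,3];P=R.apply(P.reshape(-1,3)).reshape(P.shape)+p
m=(Z>0)&(hsv[...,1]>70)&(hsv[...,0]<25)&(hsv[...,0]>5)&(u>240)&(u<400)&(v>150)&(v<310)&(P[...,2]>.05)&(P[...,2]<.12)
Q=P[m];print(len(Q),"zmax",np.percentile(Q[:,2],[5,50,99]))
side=Q[(Q[:,2]>.06)&(Q[:,2]<.108)]
r=least_squares(lambda c:np.hypot(side[:,0]-c[0],side[:,1]-c[1])-(.028+.003*(side[:,2]-.05)/.064),[.555,-.294],loss="soft_l1",f_scale=.002)
print("cyl fit",r.x.round(4),np.sqrt((r.fun**2).mean()));rim=Q[Q[:,2]>.1115];print("rim box",rim[:,:2].min(0),rim[:,:2].max(0))
p1,R1=targets(1)["pick"];plan((p1,R1))
```

```text
t 4.5 q [-0.13, 0.46, -0.08, 1.96, 0.91, 1.14, -0.79] p [0.5514, -0.2201, 0.1564] F [-0.9, -0.2, 0.8] w 1.001 gf 0.0
6249 zmax [0.05706452 0.09514318 0.11411662]
cyl fit [ 0.5555 -0.2928] 0.0024592847293637638
rim box [ 0.52565141 -0.32102922] [ 0.58483016 -0.26133857]
t 4.55 q [-0.13, 0.46, -0.08, 1.96, 0.91, 1.14, -0.79] p [0.5517, -0.2207, 0.1571] F [-1.0, -0.9, 1.3] w 1.0 gf 0.0
[0.0275, 0.0194, 0.5843, -0.0008, -0.0001, -0.0018] ang 0.7 d 0.117 ik [-0.03, 0.6, -0.01, 1.99, 1.07, 0.95, -0.87] 0.0
```

Call:
play_rows([
  [0.025,0.02,0.12,0,0,-0.001,-1],
  [0.025,0.02,0.25,0,0,-0.001,-1],
  [0.025,0.02,0.37,0,0,-0.001,-1],
  [0.025,0.02,0.48,0,0,-0.001,-1],
  [0.025,0.02,0.55,0,0,-0.001,-1],
  [0.025,0.02,0.585,0,0,-0.001,-1],
  [0.025,0.02,0.585,0,0,-0.001,-1],
  [0.025,0.02,0.585,0,0,-0.001,-1],
])

```text
clock: 5.35
tool_pos: [0.5562, -0.2979, 0.0707]
tool_rot: [0.27, 0.655, 0.652, -0.271]
ft_force: [0.4, 0.7, -0.4]
grip_width: 0.999
grip_force: 0.0
```

Run:
```python
from go import *
p1,R1=targets(1)["pick"];plan((p1,R1))
```

```text
t 5.35 q [-0.04, 0.6, -0.01, 1.99, 1.06, 0.95, -0.87] p [0.5562, -0.2979, 0.0707] F [0.4, 0.7, -0.4] w 0.999 gf 0.0
[-0.005, -0.0059, 0.0057, -0.0005, -0.0, -0.0004] ang 0.2 d 0.002 ik [-0.04, 0.6, -0.01, 1.99, 1.06, 0.95, -0.87] 0.0
```

Right on target. Now close gently, in steps.

Call:
play_rows([
  [0,0,0,0,0,0,0.0],
  [0,0,0,0,0,0,0.2],
  [0,0,0,0,0,0,0.4],
  [0,0,0,0,0,0,1],
  [0,0,0,0,0,0,1],
  [0,0,0,0,0,0,1],
  [0,0,0,0,0,0,1],
  [0,0,0,0,0,0,1],
], grip_force=15)

```text
clock: 6.15
tool_pos: [0.5556, -0.2984, 0.0701]
tool_rot: [0.27, 0.654, 0.652, -0.272]
ft_force: [-0.7, 0.7, 1.1]
grip_width: 0.596
grip_force: 14.0
```

Run:
```python
from go import *
now()
w=ctrl.read_camera("wrist");s2=ctrl.read_camera("scene")
im=np.hstack([w["color"][180:480,120:520],cv2.resize(s2["color"][130:250,200:360],(400,300),interpolation=cv2.INTER_CUBIC)]);cv2.imwrite("pics/grip.png",im)
```

```text
t 6.15 q [-0.04, 0.6, -0.01, 1.99, 1.06, 0.95, -0.87] p [0.5556, -0.2984, 0.0701] F [-0.7, 0.7, 1.1] w 0.596 gf 14.025685432716273
```

View pics/grip.png

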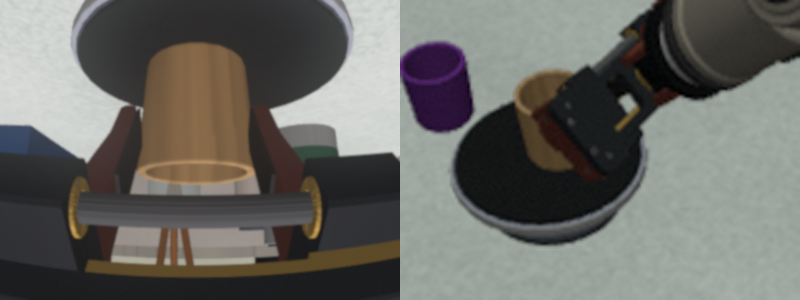

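Left: both fingers bear on the cup's sides at (130,150) and (265,150), rim at (195,170). Right: the cup stands upright between the pads at (545,120). Now lift slowly.

Run:
```python
from go import *
s,p,R=now(False)
plan((p+.04*up,R),(p+.1*up+.02*np.array([0,1,0]),R))
```

```text
t 6.25 q [-0.04, 0.6, -0.01, 1.99, 1.06, 0.95, -0.87] p [0.5556, -0.2984, 0.0701] F [-0.1, 0.1, 1.6] w 0.596 gf 14.02052556804847
[-0.1415, -0.0003, -0.1413, 0.0, 0.0, 0.0] ang 0.0 d 0.04 ik [-0.03, 0.54, -0.02, 1.98, 1.02, 1.0, -0.79] 0.0
[-0.2831, -0.0013, -0.4241, 0.0, 0.0, 0.0] ang 0.0 d 0.102 ik [-0.05, 0.44, -0.04, 1.95, 0.94, 1.09, -0.7] 0.0
```

Call:
play_rows([
  [-0.035,0,-0.035,0,0,0,1],
  [-0.07,0,-0.07,0,0,0,1],
  [-0.1,0,-0.1,0,0,0,1],
  [-0.14,0,-0.14,0,0,0,1],
  [-0.2,0,-0.2,0,0,0,1],
  [-0.28,0,-0.28,0,0,0,1],
  [-0.35,0,-0.35,0,0,0,1],
  [-0.35,0,-0.35,0,0,0,1],
])

```text
clock: 7.05
tool_pos: [0.5573, -0.2986, 0.1723]
tool_rot: [0.271, 0.655, 0.651, -0.27]
ft_force: [-0.4, -0.1, -0.5]
grip_width: 0.591
grip_force: 14.1
```

Run:
```python
from go import *
now()
w=ctrl.read_camera("wrist");s2=ctrl.read_camera("scene")
im=np.hstack([w["color"][180:480,120:520],cv2.resize(s2["color"][70:250,180:420],(400,300),interpolation=cv2.INTER_CUBIC)]);cv2.imwrite("pics/lift.png",im)
```

```text
t 7.05 q [-0.02, 0.44, -0.03, 1.94, 0.96, 1.07, -0.68] p [0.5573, -0.2986, 0.1723] F [-0.4, -0.1, -0.5] w 0.591 gf 14.098759304615669
```

View pics/lift.png

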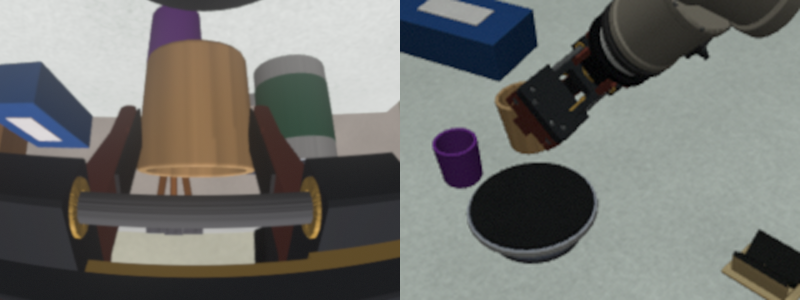

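Lifted cleanly: cup at right (525,115) above the disc, left rim (195,170), unmoved in the grip. I'll measure the cup's axis in the tool frame before laying it in the cradle.

```bash
cat >> go.py <<'E'
def cup_in_tool(d0,c0,w=None):
    "fit cone to wood points near the gripper, tool frame: returns mid, axis dir (foot->mouth)"
    w=w or ctrl.read_camera("wrist");K=w["intrinsics"];H=w["hand_eye"]
    hsv=cv2.cvtColor(w["color"],cv2.COLOR_BGR2HSV);v,u=np.mgrid[:480,:640]
    dx,dy=(u-K[0,2])/K[0,0],(v-K[1,2])/K[0,0];th=np.hypot(dx,dy)+1e-9;k=np.tan(th)/th;Z=w["range_z"].astype(float)
    P=np.stack([dx*k*Z,dy*k*Z,Z],-1)@H[:3,:3].T+H[:3,3]
    m=(Z>0)&(hsv[...,1]>70)&(hsv[...,0]<25)&(hsv[...,0]>5)&(np.linalg.norm(P-c0,axis=-1)<.055)&(np.abs(P[...,1])<.026)
    Q=P[m];d0=d0/np.linalg.norm(d0);ey=np.array([0,1.,0]);e2=np.cross(d0,ey)
    def un(v):
        d=d0+v[2]*e2+v[3]*ey;return c0+v[0]*e2+v[1]*ey,d/np.linalg.norm(d)
    for it in range(3):
        def f(v):
            c,d=un(v);t=(Q-c)@d;r=np.linalg.norm((Q-c)-t[:,None]*d,axis=1);return r-(.0295+t*.003/.064)
        r=least_squares(f,np.zeros(4) if it==0 else r.x,loss="soft_l1",f_scale=.001);c,d=un(r.x)
        Q=Q[np.abs(f(r.x))<.004]
        t=(Q-c)@d;lo,hi=np.percentile(t,[.5,99.5]);c0=c+d*((lo+hi)/2);ok=len(Q)
    print("cup fit n",ok,"rms",np.sqrt(np.mean(f(r.x)**2)).round(4),"len",round(hi-lo,4),"mid",c0.round(4),"dir",d.round(3))
    return c0,d
E
python3 - <<'E'
from go import *
s,p,R=now()
# expected
e=R.inv();d0=e.apply(up);c0=np.array([0,0,-.019])+e.apply([0,-.008,-.002]);print(c0.round(4),d0.round(3))
c,d=cup_in_tool(d0,c0);print(R.apply(d).round(3),(R.apply(c)+p).round(4))
np.save("cup1.npy",np.r_[c,d])
E
```

```text
t 7.15 q [-0.02, 0.44, -0.03, 1.95, 0.96, 1.06, -0.68] p [0.5557, -0.2982, 0.1692] F [-0.0, -0.3, -1.6] w 0.594 gf 14.102781098918058
[-0.0042  0.     -0.0119] [-0.707 -0.001 -0.707]
cup fit n 12818 rms 0.0006 len 0.0621 mid [-0.0022  0.001  -0.0129] dir [-0.808  0.    -0.589]
[ 0.    -0.155  0.988] [ 0.5568 -0.2906  0.1799]
```

```bash
cat >> go.py <<'E'
def align(d,D,Y):
    "rotation taking tool dir d->D and tool y (made perp. to d)->Y"
    y=np.array([0,1.,0]);y-=d*(y@d);y/=np.linalg.norm(y);D=D/np.linalg.norm(D);Y=Y-D*(Y@D);Y/=np.linalg.norm(Y)
    return Ro.from_matrix(np.c_[D,Y,np.cross(D,Y)]@np.c_[d,y,np.cross(d,y)].T)
CR=np.array([.476,.0006,.0537])
def laypose(c,d,dz=0):
    a=np.radians(3.75);R=align(d,-gv*np.cos(a)+up*np.sin(a),np.cross(gv,up));return CR+dz*up-R.apply(c),R
E
python3 - <<'E'
from go import *
b=np.load("cup1.npy");c,d=b[:3],b[3:]
P,R=laypose(c,d,.08);print(P.round(4),R.as_matrix().round(2).tolist())
V=frame((0,0,-1),(0,1,0))
plan(((.52,-.15,.22),V),(P,R),laypose(c,d,0))
E
```

```text
[0.4764 0.0094 0.1239] [[0.14, 0.99, 0.09], [0.83, -0.16, 0.53], [0.54, 0.0, -0.84]]
t 7.2 q [-0.02, 0.45, -0.03, 1.95, 0.96, 1.06, -0.68] p [0.5553, -0.2982, 0.1685] F [0.6, 0.2, -1.9] w 0.593 gf 14.09990221640328
[0.3415, -0.1803, -0.7052, -0.0006, 0.125, -0.0005] ang 45.0 d 0.161 ik [0.33, 0.24, -0.19, 1.83, 0.05, 1.08, 0.12] 0.0002
[1.2443, -0.4004, -0.928, 0.0026, 0.2144, 0.0269] ang 77.8 d 0.321 ik [0.59, 0.36, -0.38, 2.1, -0.59, 0.85, 0.49] 0.0001
[1.5272, -0.3996, -0.6452, 0.0026, 0.2144, 0.0269] ang 77.8 d 0.341 ik [0.6, 0.5, -0.4, 2.14, -0.62, 0.68, 0.59] 0.0
```

Call:
play_rows([
  [0.03,-0.01,-0.07,0,0.01,0,1],
  [0.07,-0.03,-0.15,0,0.023,0,1],
  [0.11,-0.06,-0.24,0,0.037,0,1],
  [0.16,-0.09,-0.34,0,0.053,0,1],
  [0.21,-0.11,-0.44,0,0.07,0,1],
  [0.26,-0.14,-0.54,0,0.087,0,1],
  [0.3,-0.16,-0.62,0,0.104,0,1],
  [0.33,-0.175,-0.68,0,0.118,0,1],
  [0.34,-0.18,-0.705,0,0.125,0,1],
  [0.34,-0.18,-0.705,0,0.125,0,1],
])

```text
clock: 8.2
tool_pos: [0.5195, -0.1519, 0.2197]
tool_rot: [-0.001, 0.71, 0.705, -0.001]
ft_force: [0.1, -0.4, -0.9]
grip_width: 0.594
grip_force: 14.0
```

Run:
```python
from go import *
b=np.load("cup1.npy");c,d=b[:3],b[3:]
c,d=cup_in_tool(d,c);np.save("cup1.npy",np.r_[c,d])
plan(laypose(c,d,.08),laypose(c,d,0))
```

```text
cup fit n 10986 rms 0.0007 len 0.0611 mid [-0.0086  0.001  -0.0126] dir [-0.632 -0.    -0.775]
t 8.25 q [0.34, 0.24, -0.2, 1.83, 0.06, 1.08, 0.11] p [0.5196, -0.1513, 0.2195] F [1.0, 0.3, -1.5] w 0.593 gf 14.005093178504922
[0.8338, -0.214, 0.4403, -0.0107, 0.1307, 0.023] ang 47.9 d 0.193 ik [0.78, 0.49, -0.46, 2.08, -0.75, 0.95, 0.74] 0.0002
[0.8342, -0.2124, 0.8403, -0.0107, 0.1307, 0.023] ang 47.9 d 0.241 ik [0.77, 0.64, -0.46, 2.1, -0.77, 0.81, 0.84] 0.0
```

The cup pivoted about 15° in the pads under gravity. I'll raise the grip force and continue slowly, re-measuring above the cradle.

Call:
play_rows([
  [0,0,0,0,0,0,1],
  [0,0,0,0,0,0,1],
  [0.05,-0.01,0.02,0,0.007,0.001,1],
  [0.12,-0.03,0.05,-0.001,0.018,0.003,1],
  [0.2,-0.05,0.1,-0.002,0.031,0.005,1],
  [0.3,-0.07,0.15,-0.004,0.046,0.008,1],
  [0.4,-0.1,0.2,-0.005,0.062,0.011,1],
  [0.5,-0.13,0.25,-0.006,0.078,0.014,1],
  [0.6,-0.155,0.31,-0.008,0.094,0.017,1],
  [0.69,-0.175,0.36,-0.009,0.108,0.019,1],
], grip_force=35)

```text
clock: 9.25
tool_pos: [0.4855, -0.0116, 0.1481]
tool_rot: [-0.216, 0.708, 0.622, 0.255]
ft_force: [-1.1, 0.8, -2.1]
grip_width: 0.58
grip_force: 32.8
```

Run:
```python
from go import *
b=np.load("cup1.npy");c,d=b[:3],b[3:]
s,p,R=now()
c,d=cup_in_tool(d,c);np.save("cup1.npy",np.r_[c,d]);print((p+R.apply(c)).round(4),R.apply(d).round(3))
plan(laypose(c,d,.06),laypose(c,d,0));print(laypose(c,d)[0])
```

```text
t 9.25 q [0.64, 0.4, -0.33, 2.03, -0.67, 0.99, 0.65] p [0.4855, -0.0116, 0.1481] F [-1.1, 0.8, -2.1] w 0.58 gf 32.77286618373182
cup fit n 10941 rms 0.0007 len 0.0612 mid [-0.0089  0.0009 -0.0128] dir [-0.62  -0.    -0.784]
[ 0.4844 -0.0265  0.1523] [-0.133 -0.967  0.218]
t 9.3 q [0.65, 0.4, -0.33, 2.04, -0.67, 0.99, 0.65] p [0.4823, -0.0105, 0.1451] F [-2.8, 0.5, -3.8] w 0.582 gf 32.75136319127341
[-0.0068, -0.0421, 0.2099, -0.0024, 0.0237, 0.0035] ang 8.7 d 0.043 ik [0.72, 0.52, -0.39, 2.09, -0.8, 0.95, 0.81] 0.0
[-0.1972, -0.0435, 0.4418, -0.0024, 0.0237, 0.0035] ang 8.7 d 0.097 ik [0.72, 0.64, -0.39, 2.1, -0.82, 0.85, 0.9] 0.0
[0.47758132 0.0159774  0.05176448]
```

Call:
play_rows([
  [-0.01,-0.02,0.07,-0.001,0.01,0.002,1],
  [-0.01,-0.04,0.15,-0.002,0.02,0.003,1],
  [-0.01,-0.042,0.21,-0.0024,0.0237,0.0035,1],
  [-0.01,-0.042,0.21,-0.0024,0.0237,0.0035,1],
  [-0.01,-0.042,0.21,-0.0024,0.0237,0.0035,1],
])

```text
clock: 9.8
tool_pos: [0.4818, 0.0137, 0.115]
tool_rot: [-0.258, 0.695, 0.596, 0.308]
ft_force: [0.2, 0.0, -0.1]
grip_width: 0.578
grip_force: 32.8
```

Run:
```python
from go import *
b=np.load("cup1.npy");c,d=b[:3],b[3:]
s,p,R=now()
c,d=cup_in_tool(d,c);np.save("cup1.npy",np.r_[c,d]);print((p+R.apply(c)).round(4),R.apply(d).round(3))
plan(laypose(c,d,.02),laypose(c,d,0));print(laypose(c,d)[0])
t=ctrl.read_camera("top");cv2.imwrite("pics/lay.png",np.hstack([cv2.resize(t["color"][250:370,190:350],(400,300)),cv2.resize(ctrl.read_camera("scene")["color"][160:280,330:490],(400,300))]))
```

```text
t 9.8 q [0.71, 0.51, -0.38, 2.08, -0.8, 0.95, 0.81] p [0.4818, 0.0137, 0.115] F [0.2, 0.0, -0.1] w 0.578 gf 32.77626571885776
cup fit n 10946 rms 0.0008 len 0.0614 mid [-0.0092  0.0009 -0.0128] dir [-0.612 -0.001 -0.791]
[ 0.4802 -0.0018  0.1169] [-0.159 -0.984  0.085]
t 9.85 q [0.71, 0.51, -0.38, 2.08, -0.8, 0.95, 0.81] p [0.4821, 0.0135, 0.1153] F [-0.9, -0.2, -1.2] w 0.578 gf 32.77560599541175
[-0.1523, -0.0263, 0.1533, 0.0008, 0.0031, 0.0013] ang 1.2 d 0.044 ik [0.72, 0.6, -0.39, 2.09, -0.82, 0.89, 0.88] 0.0
[-0.2259, -0.0272, 0.221, 0.0008, 0.0031, 0.0013] ang 1.2 d 0.063 ik [0.72, 0.64, -0.39, 2.1, -0.83, 0.86, 0.91] 0.0
[0.47758604 0.01622729 0.05210457]
```

View pics/lay.png

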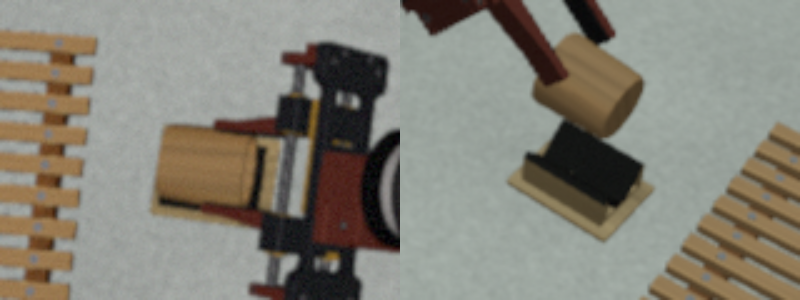

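The picture shows the cup lying level over the cradle, foot towards the rack: left (205,165), right (588,85). It still needs about 4 mm in −x. Descend.

Call:
play_rows([
  [-0.03,-0.02,0.03,0,0.002,0.001,1],
  [-0.07,-0.026,0.07,0.001,0.003,0.001,1],
  [-0.11,-0.026,0.11,0.001,0.003,0.001,1],
  [-0.145,-0.026,0.145,0.001,0.003,0.001,1],
  [-0.155,-0.026,0.155,0.001,0.003,0.001,1],
  [-0.155,-0.026,0.155,0.001,0.003,0.001,1],
  [-0.155,-0.026,0.155,0.001,0.003,0.001,1],
])

```text
clock: 10.65
tool_pos: [0.4769, 0.0162, 0.0709]
tool_rot: [-0.267, 0.694, 0.591, 0.313]
ft_force: [0.6, -0.7, -1.8]
grip_width: 0.578
grip_force: 32.8
```

Run:
```python
from go import *
b=np.load("cup1.npy");c,d=b[:3],b[3:]
s,p,R=now();print((p+R.apply(c)).round(4),R.apply(d).round(3))
plan(laypose(c,d,.004),laypose(c,d,0))
```

```text
t 10.65 q [0.72, 0.61, -0.38, 2.09, -0.82, 0.89, 0.89] p [0.4769, 0.0162, 0.0709] F [0.6, -0.7, -1.8] w 0.578 gf 32.77439821009466
[0.4753 0.0006 0.0725] [-0.159 -0.985  0.064]
t 10.65 q [0.72, 0.61, -0.38, 2.09, -0.82, 0.89, 0.89] p [0.4769, 0.0162, 0.0709] F [0.6, -0.7, -1.8] w 0.578 gf 32.77439821009466
[-0.0551, 0.0034, 0.0495, -0.0002, -0.0002, -0.0] ang 0.1 d 0.015 ik [0.72, 0.63, -0.39, 2.1, -0.83, 0.86, 0.91] 0.0
[-0.0701, 0.0034, 0.0627, -0.0002, -0.0002, -0.0] ang 0.1 d 0.019 ik [0.72, 0.64, -0.39, 2.1, -0.83, 0.86, 0.91] 0.0
```

Call:
play_rows([
  [-0.015,0.003,0.013,0,0,0,1],
  [-0.03,0.003,0.026,0,0,0,1],
  [-0.043,0.003,0.039,0,0,0,1],
  [-0.052,0.003,0.046,0,0,0,1],
  [-0.056,0.003,0.05,0,0,0,1],
  [-0.058,0.003,0.052,0,0,0,1],
  [-0.058,0.003,0.052,0,0,0,1],
])

```text
clock: 11.35
tool_pos: [0.4774, 0.0161, 0.0552]
tool_rot: [-0.267, 0.694, 0.591, 0.313]
ft_force: [0.0, 0.2, -0.9]
grip_width: 0.575
grip_force: 32.8
```

Call:
play_rows([
  [-0.002,0,0.002,0,0,0,1],
  [-0.004,0,0.004,0,0,0,1],
  [-0.004,0,0.004,0,0,0,1],
])

```text
clock: 11.65
tool_pos: [0.4773, 0.0162, 0.0541]
tool_rot: [-0.267, 0.694, 0.591, 0.313]
ft_force: [-0.7, -0.0, -1.0]
grip_width: 0.576
grip_force: 32.8
```

Call:
play_rows([
  [-0.002,0,0.002,0,0,0,1],
  [-0.004,0,0.004,0,0,0,1],
  [-0.004,0,0.004,0,0,0,1],
])

```text
clock: 11.95
tool_pos: [0.4775, 0.0163, 0.053]
tool_rot: [-0.267, 0.694, 0.591, 0.313]
ft_force: [0.5, -0.1, -0.2]
grip_width: 0.576
grip_force: 32.8
```

Call:
play_rows([
  [-0.002,0,0.002,0,0,0,1],
  [-0.004,0,0.004,0,0,0,1],
  [-0.004,0,0.004,0,0,0,1],
])

```text
clock: 12.25
tool_pos: [0.478, 0.0164, 0.0523]
tool_rot: [-0.267, 0.694, 0.591, 0.313]
ft_force: [1.6, -0.4, 3.4]
grip_width: 0.582
grip_force: 33.2
```

Contact at 3.4 N, at the expected height. Lower the grip force first, then open slowly.

Call:
play_rows([
  [-0.001,0,0.001,0,0,0,1],
  [-0.001,0,0.001,0,0,0,1],
  [-0.001,0,0.001,0,0,0,1],
], grip_force=5)

```text
clock: 12.55
tool_pos: [0.478, 0.016, 0.0516]
tool_rot: [-0.267, 0.694, 0.591, 0.313]
ft_force: [3.0, -0.9, 2.5]
grip_width: 0.611
grip_force: 5.1
```

Call:
play_rows([
  [0,0,0,0,0,0,-0.2],
  [0,0,0,0,0,0,-0.3],
  [0,0,0,0,0,0,-0.5],
  [0,0,0,0,0,0,-1],
  [0,0,0,0,0,0,-1],
  [0,0,0,0,0,0,-1],
])

```text
clock: 13.15
tool_pos: [0.4768, 0.0166, 0.0514]
tool_rot: [-0.268, 0.694, 0.591, 0.312]
ft_force: [0.1, -0.2, 0.7]
grip_width: 0.973
grip_force: 0.0
```

Run:
```python
from go import *
b=np.load("cup1.npy");c,d=b[:3],b[3:]
s,p,R=now();c,d=cup_in_tool(d,c);print((p+R.apply(c)).round(4),R.apply(d).round(3))
z=R.as_matrix()[:,2];plan((p-.12*z,R))
```

```text
t 13.15 q [0.72, 0.64, -0.39, 2.1, -0.83, 0.86, 0.91] p [0.4768, 0.0166, 0.0514] F [0.1, -0.2, 0.7] w 0.973 gf 0.0
cup fit n 10829 rms 0.0007 len 0.0614 mid [-0.0088  0.0027 -0.0133] dir [-0.606  0.001 -0.796]
[0.4771 0.0006 0.0535] [-0.157 -0.985  0.072]
t 13.2 q [0.72, 0.64, -0.39, 2.1, -0.83, 0.86, 0.91] p [0.477, 0.0165, 0.0514] F [-0.1, 0.2, -0.1] w 0.989 gf 0.0
[0.0001, -0.0007, -0.5996, 0.0, 0.0, 0.0] ang 0.0 d 0.12 ik [0.81, 0.53, -0.3, 1.99, -0.71, 1.12, 0.84] 0.0
```

The cup lies properly in the groove: mid (0.477,0.001,0.0535), axis along −g with the taper's 4°. Back off along the tool axis, swing over and regrip from the other side, near the centre of mass.

```bash
cat >> go.py <<'E'
def regrip(back=0,pitch=50,off=.006,M=np.array([.477,.0006,.0535]),cz=np.array([-.157,-.985,.07])):
    cz=cz/np.linalg.norm(cz);n=up-cz*(up@cz);n/=np.linalg.norm(n);a=np.radians(pitch)
    z=np.sin(a)*cz-np.cos(a)*n;y=np.array([.987,-.157,0]);R=frame(z,np.cross(y,z))
    return M-.006*cz+off*n+.019*z-back*z,R
E
python3 - <<'E'
from go import *
s,p,R=now(False);z=R.as_matrix()[:,2]
V=frame((0,0,-1),np.cross([.987,-.157,0],[0,0,-1]))
print(regrip()[0].round(4))
plan((p-.13*z,R),((.475,.0,.26),V),regrip(.13),regrip())
E
```

```text
[ 0.4756 -0.0083  0.0479]
t 13.2 q [0.72, 0.64, -0.39, 2.1, -0.83, 0.86, 0.91] p [0.477, 0.0165, 0.0514] F [-0.1, 0.2, -0.1] w 0.989 gf 0.0
[0.0, -0.0, -0.65, 0.0, 0.0, 0.0] ang 0.0 d 0.13 ik [0.82, 0.52, -0.3, 1.98, -0.7, 1.14, 0.84] 0.0
[0.7271, 0.0012, -0.7524, -0.0002, -0.135, -0.0003] ang 48.6 d 0.209 ik [0.33, 0.11, -0.5, 1.9, 0.06, 1.15, -0.34] 0.0003
[0.5396, 0.0116, 0.0607, -0.0003, -0.285, -0.0001] ang 102.6 d 0.109 ik [-0.54, 0.72, -0.26, 1.7, 0.65, 1.63, -1.24] 0.0001
[-0.0948, 0.0126, -0.0811, -0.0003, -0.285, -0.0001] ang 102.6 d 0.025 ik [-0.44, 0.76, -0.23, 1.89, 0.75, 1.41, -1.31] 0.0
```

Call:
play_rows([
  [0,0,-0.06,0,0,0,-1],
  [0,0,-0.15,0,0,0,-1],
  [0,0,-0.28,0,0,0,-1],
  [0,0,-0.42,0,0,0,-1],
  [0,0,-0.56,0,0,0,-1],
  [0,0,-0.65,0,0,0,-1],
])

```text
clock: 13.8
tool_pos: [0.4621, -0.0825, 0.1391]
tool_rot: [-0.266, 0.695, 0.591, 0.313]
ft_force: [0.2, 0.2, 0.4]
grip_width: 1.001
grip_force: 0.0
```

Run:
```python
from go import *
V=frame((0,0,-1),np.cross([.987,-.157,0],[0,0,-1]))
plan(((.475,.0,.26),V),regrip(.13),regrip())
```

```text
t 13.8 q [0.82, 0.52, -0.29, 1.98, -0.7, 1.15, 0.84] p [0.4621, -0.0825, 0.1391] F [0.2, 0.2, 0.4] w 1.001 gf 0.0
[0.7295, -0.0023, -0.0884, 0.0002, -0.1346, -0.0005] ang 48.5 d 0.147 ik [0.33, 0.11, -0.5, 1.9, 0.06, 1.15, -0.34] 0.0003
[0.5436, 0.0059, 0.7251, -0.0, -0.2847, -0.0005] ang 102.5 d 0.181 ik [-0.54, 0.72, -0.26, 1.7, 0.65, 1.63, -1.24] 0.0001
[-0.091, 0.0074, 0.5847, -0.0, -0.2847, -0.0005] ang 102.5 d 0.118 ik [-0.44, 0.76, -0.23, 1.89, 0.75, 1.41, -1.31] 0.0
```

Call:
play_rows([
  [0.2,0,-0.05,0,0,0,-1],
  [0.4,0,-0.07,0,-0.02,0,-1],
  [0.6,0,-0.085,0,-0.05,0,-1],
  [0.73,0,-0.088,0,-0.08,0,-1],
  [0.73,0,-0.088,0,-0.1,0,-1],
  [0.73,0,-0.088,0,-0.12,0,-1],
  [0.73,0,-0.088,0,-0.135,0,-1],
  [0.73,0,-0.088,0,-0.135,0,-1],
])

```text
clock: 14.6
tool_pos: [0.4758, 0.0067, 0.2603]
tool_rot: [0.001, 0.758, 0.652, -0.0]
ft_force: [-0.0, 0.8, 0.2]
grip_width: 0.999
grip_force: 0.0
```

Run:
```python
from go import *
plan(regrip(.13),regrip())
```

```text
t 14.6 q [0.26, 0.11, -0.43, 1.9, 0.05, 1.15, -0.35] p [0.4758, 0.0067, 0.2603] F [-0.0, 0.8, 0.2] w 0.999 gf 0.0
[0.4534, 0.013, 0.6791, 0.0008, -0.1497, 0.001] ang 53.9 d 0.163 ik [-0.57, 0.72, -0.21, 1.7, 0.63, 1.61, -1.22] 0.0001
[-0.0716, 0.0086, 1.0622, 0.0008, -0.1497, 0.001] ang 53.9 d 0.213 ik [-0.48, 0.76, -0.17, 1.89, 0.73, 1.39, -1.29] 0.0
```

Call:
play_rows([
  [0.15,0.005,0.05,0,-0.02,0,-1],
  [0.3,0.01,0.1,0,-0.04,0,-1],
  [0.45,0.013,0.15,0,-0.063,0,-1],
  [0.453,0.013,0.25,0.001,-0.086,0,-1],
  [0.453,0.013,0.38,0.001,-0.11,0.001,-1],
  [0.453,0.013,0.52,0.001,-0.13,0.001,-1],
  [0.453,0.013,0.65,0.001,-0.15,0.001,-1],
  [0.453,0.013,0.68,0.001,-0.15,0.001,-1],
  [0.453,0.013,0.68,0.001,-0.15,0.001,-1],
  [0.453,0.013,0.68,0.001,-0.15,0.001,-1],
])

```text
clock: 15.6
tool_pos: [0.4933, 0.0902, 0.1252]
tool_rot: [0.291, 0.682, 0.575, -0.347]
ft_force: [1.3, -0.8, 1.0]
grip_width: 1.001
grip_force: 0.0
```

Run:
```python
from go import *
s,p,R=now(False)
M=np.array([.477,.0006,.0535]);cz=np.array([-.157,-.985,.07])
c,d=cup_in_tool(R.inv().apply(cz),R.inv().apply(M-p));print((p+R.apply(c)).round(4),R.apply(d).round(3))
plan(regrip(.05),regrip())
```

```text
cup fit n 2521 rms 0.0013 len 0.0721 mid [ 0.0102 -0.0009  0.1099] dir [-0.664  0.006  0.748]
[0.4783 0.0089 0.0521] [-0.163 -0.982  0.094]
t 15.65 q [-0.42, 0.74, -0.41, 1.69, 0.7, 1.68, -1.3] p [0.4935, 0.0905, 0.1258] F [-0.8, -0.5, -0.2] w 1.001 gf 0.0
[0.019, -0.0073, 0.385, -0.0016, -0.0006, -0.0013] ang 0.8 d 0.077 ik [-0.37, 0.76, -0.39, 1.81, 0.76, 1.56, -1.34] 0.0
[0.018, -0.0049, 0.635, -0.0016, -0.0006, -0.0013] ang 0.8 d 0.127 ik [-0.33, 0.78, -0.37, 1.88, 0.81, 1.48, -1.36] 0.0
```

Call:
play_rows([
  [0.019,-0.006,0.1,-0.001,0,-0.001,-1],
  [0.019,-0.006,0.22,-0.0016,0,-0.001,-1],
  [0.019,-0.006,0.34,-0.0016,0,-0.001,-1],
  [0.019,-0.006,0.45,-0.0016,0,-0.001,-1],
  [0.019,-0.006,0.54,-0.0016,0,-0.001,-1],
  [0.018,-0.006,0.6,-0.0016,0,-0.001,-1],
  [0.018,-0.005,0.635,-0.0016,0,-0.001,-1],
  [0.018,-0.005,0.635,-0.0016,0,-0.001,-1],
  [0.018,-0.005,0.635,-0.0016,0,-0.001,-1],
])

```text
clock: 16.55
tool_pos: [0.4745, -0.0068, 0.0454]
tool_rot: [0.294, 0.677, 0.58, -0.345]
ft_force: [0.2, -0.4, 0.4]
grip_width: 0.999
grip_force: 0.0
```

Run:
```python
from go import *
s,p,R=now(False)
M=np.array([.477,.0006,.0535]);cz=np.array([-.157,-.985,.07])
c,d=cup_in_tool(R.inv().apply(cz),R.inv().apply(M-p));print((p+R.apply(c)).round(4),R.apply(d).round(3))
plan(regrip())
```

```text
cup fit n 7917 rms 0.0045 len 0.0492 mid [ 0.0017  0.0031 -0.0183] dir [-0.158 -0.987  0.003]
[0.4801 0.0083 0.0547] [-0.99   0.058  0.128]
t 16.6 q [-0.33, 0.79, -0.37, 1.88, 0.81, 1.48, -1.36] p [0.4746, -0.0065, 0.0453] F [-0.2, 0.6, 0.1] w 1.004 gf 0.0
[-0.015, 0.0064, -0.0013, 0.0002, -0.0002, 0.0006] ang 0.3 d 0.003 ik [-0.33, 0.78, -0.37, 1.88, 0.81, 1.48, -1.36] 0.0
```

Call:
play_rows([
  [-0.015,0.006,-0.001,0,0,0,-1],
  [-0.015,0.006,-0.001,0,0,0,0],
  [-0.015,0.006,-0.001,0,0,0,0.1],
  [-0.015,0.006,-0.001,0,0,0,0.3],
  [-0.015,0.006,-0.001,0,0,0,1],
  [-0.015,0.006,-0.001,0,0,0,1],
  [-0.015,0.006,-0.001,0,0,0,1],
  [-0.015,0.006,-0.001,0,0,0,1],
], grip_force=8)

```text
clock: 17.4
tool_pos: [0.4751, -0.0093, 0.0476]
tool_rot: [0.294, 0.676, 0.58, -0.346]
ft_force: [0.3, -0.4, -0.1]
grip_width: 0.596
grip_force: 7.4
```

Call:
play_rows([
  [0,0,0,0,0,0,1],
  [0,0,0,0,0,0,1],
  [0,0,0,0,0,0,1],
], grip_force=20)

```text
clock: 17.7
tool_pos: [0.475, -0.0094, 0.0476]
tool_rot: [0.294, 0.676, 0.58, -0.346]
ft_force: [0.2, -0.4, -1.0]
grip_width: 0.583
grip_force: 18.5
```

Run:
```python
from go import *
s,p,R=now(False);print((regrip()[0]-p).round(4))
cv2.imwrite("pics/regrip.png",np.hstack([ctrl.read_camera("wrist")["color"][180:480,120:520],cv2.resize(ctrl.read_camera("scene")["color"][160:280,330:490],(400,300))]))
plan((p+.06*up,R))
```

```text
[0.0006 0.0011 0.0003]
t 17.8 q [-0.33, 0.78, -0.37, 1.88, 0.81, 1.48, -1.36] p [0.475, -0.0093, 0.0476] F [0.4, 0.1, -1.0] w 0.584 gf 18.492439355759416
[-0.2427, -0.0011, -0.1762, 0.0, 0.0, -0.0] ang 0.0 d 0.06 ik [-0.32, 0.68, -0.39, 1.88, 0.77, 1.55, -1.29] 0.0
```

View pics/regrip.png

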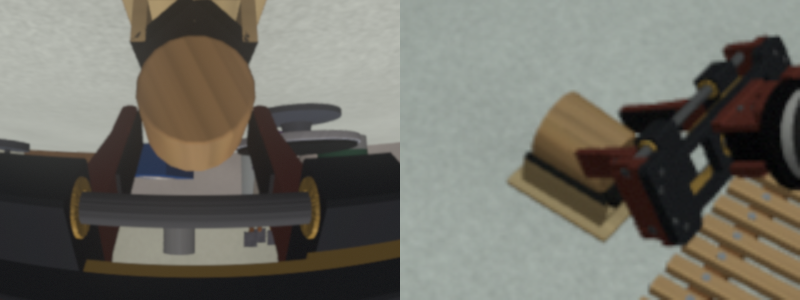

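The cup is held between the fingers from the foot side: left foot disc (195,90), right cup (590,130) in the cradle. Firm up the grip and lift straight up.

Call:
play_rows([
  [0,0,0,0,0,0,1],
  [0,0,0,0,0,0,1],
  [-0.012,0,-0.009,0,0,0,1],
  [-0.03,0,-0.022,0,0,0,1],
  [-0.06,0,-0.044,0,0,0,1],
  [-0.1,0,-0.073,0,0,0,1],
  [-0.16,0,-0.116,0,0,0,1],
  [-0.24,0,-0.176,0,0,0,1],
  [-0.24,0,-0.176,0,0,0,1],
], grip_force=40)

```text
clock: 18.7
tool_pos: [0.4765, -0.0084, 0.1097]
tool_rot: [0.295, 0.677, 0.579, -0.344]
ft_force: [0.4, 0.4, -1.0]
grip_width: 0.571
grip_force: 37.1
```

```bash
cat >> go.py <<'E'
RC=np.array([.492,.2873,.036])
def placepose(c,d,dz=0,hdeg=100,ry=-.105,rx=0.0):
    rX=np.cross(rk,up);T=RC+ry*rk+rx*rX+(.032+dz)*up
    h=np.array([np.cos(np.radians(hdeg)),np.sin(np.radians(hdeg)),0]);Y=-np.cross(up,h)
    R=align(d,-up,Y);return T-R.apply(c),R
E
python3 - <<'E'
from go import *
s,p,R=now(False)
M=np.array([.477,.0006,.1135]);cz=np.array([-.157,-.985,.07])
c,d=cup_in_tool(R.inv().apply(cz),R.inv().apply(M-p));print((p+R.apply(c)).round(4),R.apply(d).round(3))
c=R.inv().apply(M-p);d=R.inv().apply(cz);d/=np.linalg.norm(d);np.save("cup2.npy",np.r_[c,d]);print(c.round(4),d.round(3))
for h in(85,100,115,130):
  for dz in(.1,0):
    P,Q=placepose(c,d,dz,h);q,e=ik(P,Q,x,np.array([.1,.5,-.3,2,-.6,.9,.7]),.01);print(h,dz,P.round(3),q.round(2),round(e,4),np.minimum(q-LO,HI-q).min().round(2))
E
```

```text
cup fit n 8166 rms 0.0048 len 0.0496 mid [ 0.0044 -0.0017 -0.0195] dir [-0.137  0.99   0.018]
[0.4776 0.01   0.1176] [ 0.964 -0.247  0.101]
[ 0.0022 -0.0009 -0.0095] [-0.644 -0.003  0.765]
85 0.1 [0.483 0.187 0.159] [ 0.21  0.31 -0.27  2.14 -0.9   0.82  0.54] 0.0 0.3
85 0 [0.483 0.187 0.059] [ 0.26  0.51 -0.35  2.18 -1.    0.64  0.75] 0.0001 0.26
100 0.1 [0.482 0.187 0.159] [ 0.19  0.39 -0.27  2.   -0.73  0.99  0.6 ] 0.0 0.44
100 0 [0.482 0.187 0.059] [ 0.22  0.57 -0.31  2.05 -0.77  0.81  0.74] 0.0 0.39
115 0.1 [0.48  0.187 0.159] [ 0.16  0.48 -0.28  1.87 -0.59  1.14  0.67] 0.0 0.57
115 0 [0.48  0.187 0.059] [ 0.16  0.63 -0.29  1.91 -0.6   0.97  0.77] 0.0 0.53
130 0.1 [0.479 0.187 0.159] [ 0.11  0.55 -0.29  1.75 -0.46  1.28  0.76] 0.0001 0.64
130 0 [0.479 0.187 0.059] [ 0.1   0.69 -0.29  1.79 -0.45  1.12  0.83] 0.0 0.65
```

```bash
cat >> go.py <<'E'
def foot_fit(c,d):
    "refine cup pose in tool frame from the visible foot disc (56 mm)"
    w=ctrl.read_camera("wrist");K=w["intrinsics"];H=w["hand_eye"]
    hsv=cv2.cvtColor(w["color"],cv2.COLOR_BGR2HSV);v,u=np.mgrid[:480,:640]
    dx,dy=(u-K[0,2])/K[0,0],(v-K[1,2])/K[0,0];th=np.hypot(dx,dy)+1e-9;k=np.tan(th)/th;Z=w["range_z"].astype(float)
    P=np.stack([dx*k*Z,dy*k*Z,Z],-1)@H[:3,:3].T+H[:3,3]
    m=(Z>0)&(hsv[...,1]>70)&(hsv[...,0]<25)&(hsv[...,0]>5);Q=P[m];f=c-.032*d;n=-d;tol=.010
    for it in range(6):
        S=Q[(np.abs((Q-f)@n)<tol)&(np.linalg.norm(Q-f,axis=1)<.036)]
        m0=S.mean(0);nn=np.linalg.svd((S-m0)[::max(1,len(S)//3000)])[2][2];n=nn*np.sign(nn@n)
        e1=np.cross(n,[0,1,0]);e1/=np.linalg.norm(e1);e2=np.cross(n,e1)
        q=np.c_[(S-m0)@e1,(S-m0)@e2].astype(np.float32);(a,b),r=cv2.minEnclosingCircle(q);f=m0+a*e1+b*e2;tol=max(.0015,tol*.6)
    rms=np.std((S-m0)@n);print("foot n",len(S),"rms",rms.round(4),"D",round(2*r,4),"dir",(-n).round(3));return f-.032*n,-n
E
python3 - <<'E'
from go import *
b=np.load("cup2.npy");s,p,R=now()
c,d=foot_fit(b[:3],b[3:]);print(c.round(4),(p+R.apply(c)).round(4),R.apply(d).round(3))
np.save("cup2.npy",np.r_[c,d])
V=frame((0,0,-1),np.cross([.987,-.157,0],[0,0,-1]))
plan(((.5,.06,.26),V),placepose(c,d,.08,115),placepose(c,d,0,115))
E
```

```text
t 18.75 q [-0.32, 0.68, -0.39, 1.88, 0.78, 1.55, -1.29] p [0.476, -0.0087, 0.1085] F [0.8, 0.8, -1.9] w 0.575 gf 37.115087352613045
foot n 9990 rms 0.0006 D 0.0651 dir [-0.63  -0.011  0.776]
[-0.0029  0.0017 -0.0171] [0.4796 0.0031 0.1208] [-0.165 -0.985  0.052]
t 18.8 q [-0.32, 0.68, -0.39, 1.88, 0.78, 1.54, -1.29] p [0.4756, -0.0089, 0.1077] F [-0.6, -0.5, -1.2] w 0.576 gf 37.11575770001218
[-0.4045, 0.0659, -0.7389, -0.0001, 0.1499, 0.0005] ang 54.0 d 0.169 ik [0.08, 0.15, -0.36, 1.85, 0.06, 1.15, -0.46] 0.0002
[0.4727, -0.1625, -0.8943, -0.0157, 0.2506, -0.1039] ang 97.8 d 0.205 ik [0.5, 0.59, -0.77, 1.88, -0.32, 1.0, 0.43] 0.0001
[0.7961, -0.1619, -0.659, -0.0157, 0.2506, -0.1039] ang 97.8 d 0.209 ik [0.47, 0.72, -0.73, 1.92, -0.27, 0.86, 0.47] 0.0
```

Call:
play_rows([
  [-0.03,0.003,-0.05,0,0.005,0,1],
  [-0.07,0.01,-0.12,0,0.017,0,1],
  [-0.12,0.018,-0.21,0,0.034,0,1],
  [-0.18,0.028,-0.31,0,0.054,0,1],
  [-0.24,0.039,-0.42,0,0.076,0,1],
  [-0.3,0.048,-0.53,0,0.098,0,1],
  [-0.35,0.056,-0.62,0,0.12,0,1],
  [-0.385,0.062,-0.69,0,0.137,0,1],
  [-0.4,0.066,-0.735,0,0.148,0,1],
  [-0.4,0.066,-0.735,0,0.15,0,1],
])

```text
clock: 19.8
tool_pos: [0.5002, 0.0577, 0.2588]
tool_rot: [-0.001, 0.761, 0.649, -0.001]
ft_force: [0.4, 0.7, -1.3]
grip_width: 0.577
grip_force: 37.1
```

Run:
```python
from go import *
b=np.load("cup2.npy");s,p,R=now()
c0=np.array([.0022,-.0009,-.0095])
c,d=foot_fit(c0,b[3:]);print(c.round(4),(p+R.apply(c)).round(4),R.apply(d).round(3))
np.save("cup2.npy",np.r_[c0,d])
for h in (100,115):plan(placepose(c0,d,.08,h),placepose(c0,d,0,h))
```

```text
t 19.8 q [0.25, 0.17, -0.54, 1.84, 0.1, 1.16, -0.49] p [0.5002, 0.0577, 0.2588] F [0.4, 0.7, -1.3] w 0.577 gf 37.13537626525067
foot n 9951 rms 0.0006 D 0.0608 dir [-0.648 -0.009  0.762]
[ 0.0005  0.0037 -0.0139] [0.5039 0.0577 0.2727] [-0.113 -0.638 -0.762]
t 19.85 q [0.25, 0.17, -0.54, 1.84, 0.1, 1.16, -0.49] p [0.4995, 0.058, 0.2578] F [0.0, 0.7, -1.9] w 0.572 gf 37.134068230952835
[0.6256, -0.1882, 0.5922, 0.0168, 0.1115, -0.0515] ang 44.6 d 0.176 ik [0.74, 0.62, -1.0, 1.98, -0.27, 0.81, 0.2] 0.0001
[0.6261, -0.1866, 0.9922, 0.0168, 0.1115, -0.0515] ang 44.6 d 0.238 ik [0.68, 0.75, -0.93, 2.02, -0.2, 0.67, 0.24] 0.0
t 19.85 q [0.25, 0.17, -0.54, 1.84, 0.1, 1.16, -0.49] p [0.4995, 0.058, 0.2578] F [0.0, 0.7, -1.9] w 0.572 gf 37.134068230952835
[0.6242, -0.194, 0.5922, 0.0314, 0.1092, -0.0914] ang 52.5 d 0.176 ik [0.63, 0.68, -0.95, 1.85, -0.18, 1.01, 0.32] 0.0001
[0.6247, -0.1924, 0.9922, 0.0314, 0.1092, -0.0914] ang 52.5 d 0.238 ik [0.59, 0.8, -0.88, 1.89, -0.12, 0.88, 0.35] 0.0
```

The grip holds: direction unchanged within 1–2°. Move above the rack.

Call:
play_rows([
  [0.04,-0.01,0.03,0.001,0.006,-0.003,1],
  [0.11,-0.03,0.09,0.003,0.018,-0.008,1],
  [0.2,-0.06,0.17,0.005,0.034,-0.015,1],
  [0.3,-0.09,0.27,0.008,0.052,-0.023,1],
  [0.4,-0.12,0.37,0.011,0.07,-0.032,1],
  [0.49,-0.147,0.46,0.013,0.086,-0.04,1],
  [0.56,-0.17,0.53,0.015,0.1,-0.046,1],
  [0.61,-0.184,0.58,0.0165,0.109,-0.05,1],
  [0.625,-0.188,0.592,0.0168,0.1115,-0.0515,1],
  [0.625,-0.188,0.592,0.0168,0.1115,-0.0515,1],
])

```text
clock: 20.85
tool_pos: [0.4804, 0.1899, 0.1387]
tool_rot: [-0.264, 0.6, 0.721, 0.224]
ft_force: [0.4, -0.5, -0.4]
grip_width: 0.578
grip_force: 37.2
```

Run:
```python
from go import *
b=np.load("cup2.npy");s,p,R=now();c0=b[:3]
c,d=foot_fit(c0,b[3:]);print(c.round(4),(p+R.apply(c)).round(4),R.apply(d).round(3))
np.save("cup2.npy",np.r_[c0,d])
t=ctrl.read_camera("top");P=cloud(t)
# scene view of the cup: rim/foot heights
sc=ctrl.read_camera("scene")
uv=lambda D,X:((lambda v:(D["intrinsics"]@v)[:2]/v[2])(D["R"]@X+D["t"])).round()
F=p+R.apply(c0-.032*d);print("foot",F.round(4),"top px",uv(t,F),"scene px",uv(sc,F))
u,v=map(int,uv(sc,F));a=sc["color"][max(v-60,0):v+60,max(u-80,0):u+80]
u,v=map(int,uv(t,F));bb=t["color"][v-60:v+60,u-80:u+80]
cv2.imwrite("pics/pl.png",np.hstack([cv2.resize(a,(400,300),interpolation=cv2.INTER_CUBIC),cv2.resize(bb,(400,300),interpolation=cv2.INTER_CUBIC)]))
Z=P[...,2];m=(Z>F[2]-.01)&(Z<F[2]+.012)&(np.hypot(P[...,0]-F[0],P[...,1]-F[1])<.045);Q=P[m]
hsv=cv2.cvtColor(t["color"],cv2.COLOR_BGR2HSV)[m];Q=Q[(hsv[:,1]>70)&(hsv[:,0]>5)&(hsv[:,0]<25)];print("top foot pts",len(Q),Q.mean(0),Q.min(0),Q.max(0))
plan(placepose(c0,d,.02,100),placepose(c0,d,0,100))
```

```text
t 20.85 q [0.56, 0.52, -0.74, 1.99, -0.49, 0.85, 0.41] p [0.4804, 0.1899, 0.1387] F [0.4, -0.5, -0.4] w 0.578 gf 37.2142128879932
foot n 10017 rms 0.0006 D 0.0693 dir [-0.659 -0.009  0.752]
[-0.0051 -0.0003 -0.0187] [0.4829 0.1741 0.1496] [-0.001 -0.014 -1.   ]
foot [0.4803 0.1857 0.1794] top px [162. 317.] scene px [511. 208.]
top foot pts 892 [0.48291672 0.17816359 0.18289899] [0.45088062 0.15254532 0.16941389] [0.51574105 0.20773784 0.19112933]
t 21.0 q [0.56, 0.52, -0.74, 1.99, -0.49, 0.85, 0.41] p [0.4818, 0.1898, 0.1405] F [-0.1, -0.3, -0.3] w 0.576 gf 37.21354072320537
[-0.2061, -0.0061, 0.2258, -0.0004, 0.0025, 0.0007] ang 0.9 d 0.061 ik [0.55, 0.63, -0.72, 2.02, -0.48, 0.74, 0.47] 0.0
[-0.2708, -0.0071, 0.302, -0.0004, 0.0025, 0.0007] ang 0.9 d 0.081 ik [0.54, 0.67, -0.71, 2.03, -0.47, 0.71, 0.49] 0.0
```

View pics/pl.png

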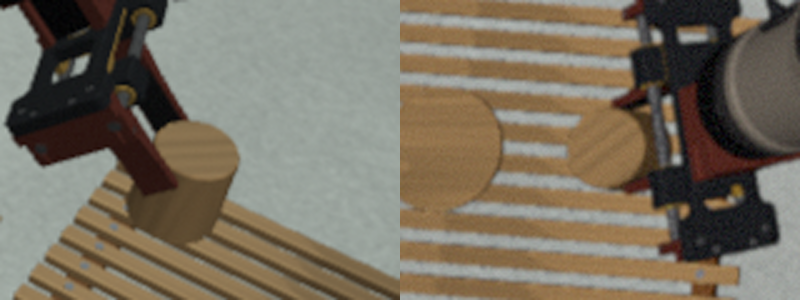

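The cup is mouth-down, tilt under 1°: left foot disc (200,150), right foot (605,147), well clear of the plate edge at (503,147). Lower it onto the slats.

Call:
play_rows([
  [-0.03,-0.003,0.035,0,0.001,0,1],
  [-0.08,-0.006,0.09,0,0.0025,0.001,1],
  [-0.13,-0.006,0.145,0,0.0025,0.001,1],
  [-0.17,-0.006,0.19,0,0.0025,0.001,1],
  [-0.2,-0.006,0.22,0,0.0025,0.001,1],
  [-0.22,-0.006,0.242,0,0.0025,0.001,1],
  [-0.235,-0.006,0.26,0,0.0025,0.001,1],
  [-0.242,-0.006,0.268,0,0.0025,0.001,1],
  [-0.245,-0.006,0.271,0,0.0025,0.001,1],
  [-0.245,-0.006,0.271,0,0.0025,0.001,1],
])

```text
clock: 22.0
tool_pos: [0.4818, 0.187, 0.067]
tool_rot: [-0.268, 0.601, 0.717, 0.229]
ft_force: [1.1, 0.1, -0.6]
grip_width: 0.576
grip_force: 37.2
```

Run:
```python
from go import *
b=np.load("cup2.npy");s,p,R=now();c,d=b[:3],b[3:]
print("rim est",(p+R.apply(c+.032*d)).round(4),R.apply(d).round(3))
t=ctrl.read_camera("top");P=cloud(t);F=p+R.apply(c-.032*d);Z=P[...,2];m=(Z>F[2]-.012)&(Z<F[2]+.015)&(np.hypot(P[...,0]-F[0],P[...,1]-F[1])<.02)
h=cv2.cvtColor(t["color"],cv2.COLOR_BGR2HSV)[m];Q=P[m][(h[:,1]>70)&(h[:,0]>5)&(h[:,0]<25)];A=np.c_[Q[:,:2]-F[:2],np.ones(len(Q))];print("foot z",np.median(Q[:,2]),"slope",np.linalg.lstsq(A,Q[:,2],rcond=None)[0].round(3))
plan((p-.005*up,R))
```

```text
t 22.0 q [0.54, 0.65, -0.71, 2.02, -0.48, 0.72, 0.48] p [0.4818, 0.187, 0.067] F [1.1, 0.1, -0.6] w 0.576 gf 37.215713138866704
rim est [0.4816 0.1823 0.0436] [-0.004  0.001 -1.   ]
foot z 0.11101543283777267 slope [ 0.007 -0.02   0.111]
t 22.05 q [0.54, 0.65, -0.71, 2.02, -0.48, 0.72, 0.48] p [0.4818, 0.187, 0.0671] F [-0.1, -0.2, -2.0] w 0.573 gf 37.215957802363846
[-0.0168, 0.0, 0.0189, -0.0, 0.0, 0.0] ang 0.0 d 0.005 ik [0.54, 0.66, -0.71, 2.03, -0.47, 0.72, 0.48] 0.0
```

Call:
play_rows([
  [-0.005,0,0.006,0,0,0,1],
  [-0.01,0,0.011,0,0,0,1],
  [-0.015,0,0.017,0,0,0,1],
  [-0.02,0,0.0225,0,0,0,1],
  [-0.02,0,0.0225,0,0,0,1],
])

```text
clock: 22.55
tool_pos: [0.4815, 0.187, 0.0606]
tool_rot: [-0.269, 0.601, 0.717, 0.229]
ft_force: [0.1, 0.2, -1.0]
grip_width: 0.574
grip_force: 37.2
```

Call:
play_rows([
  [-0.002,0,0.002,0,0,0,1],
  [-0.004,0,0.004,0,0,0,1],
  [-0.006,0,0.006,0,0,0,1],
  [-0.006,0,0.006,0,0,0,1],
])

```text
clock: 22.95
tool_pos: [0.4816, 0.1869, 0.0591]
tool_rot: [-0.269, 0.601, 0.717, 0.229]
ft_force: [-0.4, -0.3, -0.8]
grip_width: 0.576
grip_force: 37.2
```

Call:
play_rows([
  [-0.002,0,0.002,0,0,0,1],
  [-0.004,0,0.004,0,0,0,1],
  [-0.004,0,0.004,0,0,0,1],
])

```text
clock: 23.25
tool_pos: [0.4816, 0.1868, 0.058]
tool_rot: [-0.269, 0.601, 0.717, 0.229]
ft_force: [-0.1, -0.0, -1.5]
grip_width: 0.574
grip_force: 37.2
```

Call:
play_rows([
  [-0.002,0,0.002,0,0,0,1],
  [-0.004,0,0.004,0,0,0,1],
  [-0.004,0,0.004,0,0,0,1],
])

```text
clock: 23.55
tool_pos: [0.4817, 0.1868, 0.0573]
tool_rot: [-0.269, 0.601, 0.717, 0.229]
ft_force: [-0.7, -1.8, 3.8]
grip_width: 0.576
grip_force: 37.7
```

Call:
play_rows([
  [-0.002,0,0.002,0,0,0,1],
  [-0.004,0,0.004,0,0,0,1],
  [-0.004,0,0.004,0,0,0,1],
])

```text
clock: 23.85
tool_pos: [0.4817, 0.1869, 0.0571]
tool_rot: [-0.269, 0.601, 0.717, 0.229]
ft_force: [-3.7, -6.6, 14.8]
grip_width: 0.575
grip_force: 38.5
```

Contact at about 15 N. Ease off a little, reduce the grip, then open.

Call:
play_rows([
  [0.002,0,-0.002,0,0,0,1],
  [0.002,0,-0.002,0,0,0,1],
  [0.002,0,-0.002,0,0,0,1],
])

```text
clock: 24.15
tool_pos: [0.4817, 0.1869, 0.0572]
tool_rot: [-0.269, 0.601, 0.717, 0.229]
ft_force: [-2.1, -4.1, 8.9]
grip_width: 0.574
grip_force: 38.1
```

Call:
play_rows([
  [0,0,0,0,0,0,1],
  [0,0,0,0,0,0,1],
  [0,0,0,0,0,0,1],
], grip_force=4)

```text
clock: 24.45
tool_pos: [0.482, 0.1866, 0.0564]
tool_rot: [-0.269, 0.601, 0.717, 0.229]
ft_force: [-0.2, -2.1, 2.9]
grip_width: 0.598
grip_force: 4.2
```

Call:
play_rows([
  [0,0,0,0,0,0,-0.2],
  [0,0,0,0,0,0,-0.3],
  [0,0,0,0,0,0,-0.5],
  [0,0,0,0,0,0,-1],
  [0,0,0,0,0,0,-1],
  [0,0,0,0,0,0,-1],
])

```text
clock: 25.05
tool_pos: [0.4816, 0.1868, 0.0563]
tool_rot: [-0.269, 0.601, 0.717, 0.229]
ft_force: [0.1, 0.1, 0.1]
grip_width: 0.975
grip_force: 0.0
```

Run:
```python
from go import *
s,p,R=now();b=np.load("cup2.npy");c,d=b[:3],b[3:]
t=ctrl.read_camera("top");P=cloud(t);F=p+R.apply(c-.032*d);Z=P[...,2];m=(Z>.085)&(Z<.115)&(np.hypot(P[...,0]-F[0],P[...,1]-F[1])<.022)
h=cv2.cvtColor(t["color"],cv2.COLOR_BGR2HSV)[m];Q=P[m][(h[:,1]>70)&(h[:,0]>5)&(h[:,0]<25)];A=np.c_[Q[:,:2]-F[:2],np.ones(len(Q))];print("foot z",np.median(Q[:,2]),"slope",np.linalg.lstsq(A,Q[:,2],rcond=None)[0].round(3))
z=R.as_matrix()[:,2];plan((p-.12*z,R))
```

```text
t 25.05 q [0.54, 0.67, -0.71, 2.03, -0.47, 0.71, 0.49] p [0.4816, 0.1868, 0.0563] F [0.1, 0.1, 0.1] w 0.975 gf 0.0
foot z 0.10144103316658133 slope [-0.006  0.01   0.101]
t 25.1 q [0.54, 0.67, -0.71, 2.03, -0.47, 0.71, 0.49] p [0.4817, 0.1868, 0.0563] F [0.4, 0.3, 0.1] w 0.99 gf 0.0
[-0.0, -0.0002, -0.5999, 0.0, 0.0, 0.0] ang 0.0 d 0.12 ik [0.66, 0.54, -0.69, 1.93, -0.45, 0.98, 0.49] 0.0
```

The foot is level at z=0.101, against 0.100 expected. Retreat along the tool axis.

Call:
play_rows([
  [0,0,-0.05,0,0,0,-1],
  [0,0,-0.13,0,0,0,-1],
  [0,0,-0.25,0,0,0,-1],
  [0,0,-0.38,0,0,0,-1],
  [0,0,-0.5,0,0,0,-1],
  [0,0,-0.65,0,0,0,-1],
  [0,0,-0.8,0,0,0,-1],
  [0,0,-0.8,0,0,0,-1],
  [0,0,-0.8,0,0,0,-1],
])

```text
clock: 26.0
tool_pos: [0.4994, 0.0821, 0.1766]
tool_rot: [-0.268, 0.601, 0.717, 0.229]
ft_force: [-1.0, -0.3, 0.1]
grip_width: 1.001
grip_force: 0.0
```

Run:
```python
from go import *
now();t=ctrl.read_camera("top");P=cloud(t);Z=P[...,2]
m=((Z>.09)&(Z<.11)&(np.hypot(P[...,0]-.482,P[...,1]-.18)<.05)).astype(np.uint8)
cc=max(cv2.findContours(m,cv2.RETR_EXTERNAL,cv2.CHAIN_APPROX_NONE)[0],key=cv2.contourArea)[:,0]
(X,Y),r=cv2.minEnclosingCircle(ray(t,cc,.1)[:,:2].astype(np.float32));v=np.array([X,Y,0])-RC
print("cup",X,Y,"D",2*r,"rack xy",v@np.cross(rk,up),v@rk,"foot z",np.median(Z[m>0]),"to plate",np.hypot(X-.494,Y-.3557))
m=((Z>.0425)&(np.hypot(P[...,0]-.494,P[...,1]-.356)<.065)).astype(np.uint8);cc=max(cv2.findContours(m,cv2.RETR_EXTERNAL,cv2.CHAIN_APPROX_NONE)[0],key=cv2.contourArea)[:,0]
print("plate",cv2.minEnclosingCircle(ray(t,cc,.049)[:,:2].astype(np.float32)))
cv2.imwrite("pics/end.png",t["color"][200:420,20:340])
```

```text
t 26.0 q [0.7, 0.51, -0.68, 1.89, -0.45, 1.07, 0.49] p [0.4994, 0.0821, 0.1766] F [-1.0, -0.3, 0.1] w 1.001 gf 0.0
cup 0.48442697525024414 0.17546235024929047 D 0.058327410370111465 rack xy 0.0036894296375166143 -0.11203302510676309 foot z 0.10104298120888172 to plate 0.18049169839779028
plate ((0.49346813559532166, 0.3557969629764557), 0.050396136939525604)
```

View pics/end.png

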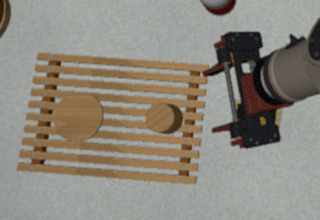

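The cup stands mouth-down on the slats at (163,117), clear of the unmoved plate at (78,117), with the arm withdrawn. It sits at rack x=0.004, y=−0.112, 180 mm from the plate. Handing in.

```bash
python3 -c "
from plant import ctrl
print(ctrl.close_job())"
```

```text
the job is handed in; nothing more can be done
None
```

I handed the job in at about 26 s: the cup stands mouth-down and level on the free part of the rack, 180 mm from the plate by centres, which has not moved. I did not re-measure the tin and brush at the end, and the hand-in returned no verdict.

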